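Walk the polishing drum to its pad, load it and lock it

TASK

Walk the heavy polishing drum along the bench to the round metal pad by its carrying lug, rocking it on its bottom rim onto its left side and its right side alternately (at least twice clearly onto each, as seen along the way it travels, by ten degrees or so), never lifting it clear of the bench, and stand it flat, centred on the pad to within about a centimetre. Once it stands there and you have let go, stand every parts basket that is on the bench upright in the drum's well, set the domed cover over them flat inside the brass collar, and only then turn the collar until its wing stands at the wide locked mark. Leave the other things on the bench where they are.

Things in the scene. Friction and masses are not known exactly. Their poses are not given: they have to be found in the camera images.
- drum: Steel polishing drum packed with shot, about 3.4 kg, too heavy to lift: cylinder 132 mm in diameter, 110 mm high, flat bottom with a sharp rim. Origin: centre of its underside; z up its axis. Round well in its top, 70 mm in diameter, 22 mm deep. Carrying lug at its -x edge (see lug). Marks on its side under the top rim: narrow = open, wide = locked (see collar).
- lug (a point): Middle of the top of the drum's fixed carrying lug, 61 mm off the axis on the drum's -x side, 154 mm above the underside; axes as the drum's. The lug is an upright steel block, 10 mm radially (56 to 66 mm off the axis), 30 mm along the drum's y, rising 44 mm above the drum's top. About 15 N sideways at its top rocks the drum onto a rim.
- well (a point): Centre of the floor of the drum's well, 88 mm above the underside, 22 mm below the drum's top; axes as the drum's.
- collar (a joint): Turn (rad, counter-clockwise from above) of the brass lock collar, a captive ring on the drum's top about its axis: inner radius 45 mm, outer 54 mm, 8 mm high. 0: wing at the narrow mark (open), 0.6 rad clockwise of the drum's +x; 1.2: wing at the wide mark (locked, within 0.12). Stops at 0 and 1.7. Starts near open, stays where left, friction 0.15 N m.
- wing (a point): Middle of the top of the collar's one wing, 62 mm off the drum's axis, 154.5 mm above its underside. The wing is an upright brass blade 12 mm thick tangentially, 26 mm long radially (49 to 75 mm off the axis), reaching 8 to 44 mm above the drum's top. It lies in the direction of the drum's +x turned by (collar - 0.6) rad.
- dock: Flat round metal pad in the bench, 148 mm in diameter (160 mm with its dark edge), about 1.5 mm high and offering no obstacle: the place for the drum. Origin: its centre at bench height. Its +x axis points away from where the drum starts (roughly the way the drum has to travel, 18 to 23 cm), +y to the left of that way.
- lean_left (a point): A mere reference direction at the pad's centre: its z axis leans 60 degrees (1.047 rad) from vertical to the left of the drum's way (the pad's +y). The drum leans left enough when its axis comes within 0.955 rad of it, that is about 0.095 rad (5.5 degrees) of lean.
- lean_right (a point): The same, leaning 60 degrees to the right of the drum's way (the pad's -y).
- basket0: Small steel parts basket, 60 g, one of up to three alike (may be absent): round body 24 mm in diameter, 16 mm high, upright stem 10 mm in diameter, its top 46 mm above the underside. Origin: centre of its underside; z up the stem. Three fit in the well, 19 mm off its centre, 120 degrees apart; there the stems rise 24 mm above the drum's top.
- basket1: Small steel parts basket, 60 g, one of up to three alike (may be absent): round body 24 mm in diameter, 16 mm high, upright stem 10 mm in diameter, its top 46 mm above the underside. Origin: centre of its underside; z up the stem. Three fit in the well, 19 mm off its centre, 120 degrees apart; there the stems rise 24 mm above the drum's top.
- basket2: Small steel parts basket, 60 g, one of up to three alike (may be absent): round body 24 mm in diameter, 16 mm high, upright stem 10 mm in diameter, its top 46 mm above the underside. Origin: centre of its underside; z up the stem. Three fit in the well, 19 mm off its centre, 120 degrees apart; there the stems rise 24 mm above the drum's top.
- cover: Hollow domed aluminium cover, 120 g, open below: 82 mm in diameter, wall 4 mm, flat roof 34 mm high (30 mm inside), knob 16 mm in diameter, its top 60 mm above the underside. Origin: centre of its open underside; z up. It rests on the drum's top around the well, inside the collar's ring with 4 mm of play all round.
- jar: Bystander: small jar with a black cap, 44 mm in diameter, 55 mm high.
- loupe: Bystander: black eye loupe, 42 mm in diameter, 34 mm high.
- movement: Bystander: watch movement in its holder, 30 x 58 x 25 mm.
- dish: Bystander: shallow steel dish, 90 mm across, 18 mm high.
- driver: Bystander: screwdriver lying down, 120 mm long.
- watchcase: Bystander: empty steel watch case lying flat, 40 mm across, 11 mm high.
- tweezers: Bystander: steel tweezers lying flat, 120 mm long.

How it is judged:
On the way, in this order (a step that is already met when the one before it is completed fails the run):
1. the drum leans clearly onto its left rim (angle between the z axis of drum and the z axis of lean_left, either way round below 0.955 rad), for 0.1 s.
2. then onto its right rim (angle between the z axis of drum and the z axis of lean_right, either way round below 0.955 rad), for 0.1 s.
3. then onto its left rim again, with less than 9 cm left to go (angle between the z axis of drum and the z axis of lean_left, either way round below 0.955 rad and horizontal distance between drum and dock below 0.09 m), for 0.1 s.
4. the drum stands flat on the pad, let go (horizontal distance between drum and dock below 0.014 m and angle between drum's own z axis and vertical below 0.04 rad and height (world z) of drum below 0.005 m and contact force between the fingers and anything else below 0.5 N and linear speed of drum below 0.01 m/s), for 0.3 s.
5. every basket stands in the well (horizontal distance between drum and dock below 0.014 m and angle between drum's own z axis and vertical below 0.04 rad and height (world z) of drum below 0.005 m and horizontal distance between each of basket0, basket1, basket2 and well below 0.027 m and z of each of basket0, basket1, basket2 in the frame of well below 0.006 m and angle between each of basket0, basket1, basket2's own z axis and vertical below 0.3 rad), for 0.2 s.
6. the cover is on and let go while the collar is still open (all of step 5 and horizontal distance between cover and well below 0.007 m and z of cover in the frame of well between 0.018 and 0.027 m and angle between cover's own z axis and vertical below 0.08 rad and value of joint collar below 0.6 rad and contact force between the fingers and anything else below 0.5 N), for 0.2 s.
7. the collar is at the locked mark (value of joint collar between 1.08 and 1.32 rad), for 0.2 s.
At the end, for the whole second after the job is handed in: The drum stands flat and at rest within 14 mm of the pad's centre; every basket that is present stands upright on the floor of its well; the cover lies flat on the drum's top within 7 mm of its axis; the collar is at 1.2 rad within 0.12; everything is let go (all of step 5 and all of step 7 and horizontal distance between cover and well below 0.007 m and z of cover in the frame of well between 0.018 and 0.027 m and angle between cover's own z axis and vertical below 0.08 rad and linear speed of each of drum, cover below 0.01 m/s); the robot touches nothing.
It fails at once if the drum is lifted clear of the bench or tipped too far (underside centre above 26 mm, or above 9 mm while upright) (height (world z) of drum above 0.026 m or (angle between drum's own z axis and vertical below 0.05 rad and height (world z) of drum above 0.009 m)).
It fails at once if a bystander is moved by more than 40 mm (distance of any of jar, loupe, movement, dish, driver, tweezers, watchcase from where it was at the start of the episode above 0.04 m).
Of basket0, basket1, basket2 only 2 to 3 are there at a start; the rules pass over those that are not, and their reading is None.
At some moment in a run one of basket0, basket1, basket2, cover may be knocked a few centimetres aside while the robot is not near it.
It also fails if it takes over 210 s, if anything falls off the work surface, if the arm or the gripper's body presses on something with over 40 N, if the wrist force passes 120 N, or if a joint passes its speed limit or range.

ROBOT

A 6-joint arm with a two-finger parallel gripper is mounted at the origin on the work surface. World frame = base frame: x ahead of the robot, y to its left, z up, the work surface at z = 0. Lengths are in m, angles in rad, forces in N, time in s.
With the tool pointing down it reaches from about 0.35 to 0.85 m from the base axis. Payload 8.1 kg.
Tool frame: the origin (TCP) lies at the very end of the fingers, on their centre line; the grasp point (between the pads) lies robot.hold_point_z behind it (robot.hold_point_z is the distance from the TCP to the grasp point, in m); z points along the fingers, y is the direction in which the jaws open and shut (so a half turn about z gives the same grasp; the last joint's range is limited). The gripper opens to 93 mm and grips with 3 to 60 N. Pads are 15 mm wide; open, the fingers measure 128 mm over their backs; the gripper's body (75 mm by 188 mm) begins 65 mm behind the grasp point.
Start: joints at [1.179, 0.13, 1.488, -0, 1.523, -0.085], TCP at [0.181, 0.572, 0.219] pointing down, gripper open.
Joint ranges: [-2.96, 2.96], [-0.89, 2.26], [0.02, 2.5], [-1.34, 4.48], [0, 2.73], [-2.66, 2.66]. Speed limits (rad/s): [2.39, 2.39, 2.79, 3.14, 3.14, 3.14].

INTERFACE

Orientations are given as a rotation vector (axis times angle).
In Python, from plant import robot, cams gives the robot as it stands. The module is installed in compiled form; this text tells all that it offers.
- The arm moves only by the tool step_arm, never from a script. Its argument "deltas" is a list of rows, each an object with "offset": the shift along the tool's x, y, z in cm, a list of three; "roll": the turn about the tool's z in rad. In form: [{"offset": [x, y, z], "roll": roll}, ...]. A call has 1 to 12 rows; each row shifts and turns the commanded pose from where the row before left it, along the tool's axes as they then stand; what a row does not reach is not made up. A row lasts 1/8 s, in which the tool goes at most 62.5 mm and 10.7 degrees, less where a joint would pass 70% of its speed; a pose out of reach is approached as far as the arm can. A call with a gripper value outside its range is refused whole. "fingers" is the finger opening in cm, from 0 to 9.3, set as the call begins (left out, the last holds). The fingers move at their own pace and stop on an object; "grip_force" is the grip in N (left out, the last holds). Time passes only in rows, so rows that do not move let the fingers close. It gives the time, the measured TCP pose, the force and the opening at its end, in the units of the state.
- robot.read_state(): the state, without advancing time (a new reading comes with each control period).
- cams.read_camera(name): name is "side" or "top"; returns a dict with "pixels" (400x640x3 uint8, red, green, blue), "fx", "fy", "cx", "cy" (pixels), "extrinsics" (4x4, takes a point from world to camera coordinates). Camera axes: x right, y down, z forward; pixel columns grow to the right and rows downward; lengths in m; the calibration is good to about 2 mm. A picture is of the moment at which its call begins. There is no depth.
- robot.close_job(): hands the job in, once; it reports no verdict.
Trained networks look in a picture, given as the dict that the camera call returned (one of the last four; its "shot" number tells which), for a name from the list of things; names that differ only in an ending like _2 or _b are one class to them, and where a whole thing is asked for, a point or a joint stands for the part that bears it (a point fixed in the world has none). Each returns a list of dicts, best first, with "score" (0 to 1); they miss things now and then, are a little off and sometimes report something else, mostly with a low value. They report only what shows in the picture. A call takes as long as a camera call.
- cams.boxes_of(picture, thing): "xy" ([column, row] in pixels, amid what is visible of it).
- cams.silhouettes(picture, thing): "mask" (400x640 bool, what is visible of it) and "xy" ([column, row] in pixels, amid what is visible of it).
- cams.pinpoint(picture, thing): "xy" ([column, row] in pixels: a listed point, or the origin of a listed thing).
The state is a dict: "t": time; "q": joint angles; "dq": joint speeds; "joint_torque": joint torques, N m; "tool_pos": TCP position; "orientation": TCP orientation; "force": force on the tool from outside, world axes, zero at the start; "wrist_torque": the same for the moment, N m; "opening": finger opening in m.
Only numpy, scipy, OpenCV 4.12 (cv2) and the standard library are available. Lean on these libraries where they do the work, as an engineer would, in place of code of your own. Each camera call takes 0.05 s, during which the arm holds its last target. There are 200 camera calls.

## Working session

There is one attempt and no reset: what is moved stays moved. The work goes in short steps, Python scripts to look and compute and a tool call to move; the robot and the scene stay as the last step left them, time stands still between calls to the robot, and variables do not carry over. Pictures are saved under pics/ and viewed, about 12 in all and at most 16, crops included, and the job is handed in when it is done.

Besides the shell and the picture viewer there is one more tool, called after "Emit:" as name(argument=value, ...) on one line, values as JSON. step_arm: Moves the arm, as the interface text tells. Its arguments: {"type":"object","properties":{"deltas":{"type":"array"},"fingers":{"type":"number"},"grip_force":{"type":"number"}},"required":["deltas"]}

```bash
mkdir -p pics; cat > h.py <<'E'
import numpy as np, cv2
from scipy.spatial.transform import Rotation as R
from plant import robot, cams
def shot(n,save=None):
    p=cams.read_camera(n)
    if save: cv2.imwrite('pics/'+save,p['pixels'][:,:,::-1])
    return p
def ray(p,xy):
    E=np.array(p['extrinsics']); Rm=E[:3,:3]; c=-Rm.T@E[:3,3]
    d=Rm.T@np.array([(xy[0]-p['cx'])/p['fx'],(xy[1]-p['cy'])/p['fy'],1]); return c,d/np.linalg.norm(d)
def atz(p,xy,z):
    c,d=ray(p,xy); return c+d*(z-c[2])/d[2]
def proj(p,X):
    E=np.array(p['extrinsics']); v=E[:3,:3]@np.array(X)+E[:3,3]; return np.array([p['fx']*v[0]/v[2]+p['cx'],p['fy']*v[1]/v[2]+p['cy']])
def tri(p1,a,p2,b):
    c1,d1=ray(p1,a);c2,d2=ray(p2,b)
    s=np.linalg.lstsq(np.c_[d1,-d2],c2-c1,rcond=None)[0]
    A=c1+d1*s[0];B=c2+d2*s[1]; return (A+B)/2,np.linalg.norm(A-B)
E
python3 - <<'E'
from h import *
t=shot('top','t0.png'); s=shot('side','s0.png')
st=robot.read_state(); print(st, robot.hold_point_z)
for n,p in(('t',t),('s',s)):
    print(n,p['fx'],p['cx'],p['cy'],'cam',ray(p,(320,200))[0].round(3))
    for k in 'drum lug well wing dock basket0 cover jar loupe movement dish driver watchcase tweezers'.split():
        r=cams.pinpoint(p,k)
        print(n,k,[(np.round(x['xy'],1).tolist(),round(x['score'],2)) for x in r[:4]], [atz(p,x['xy'],{'lug':.154,'well':.088,'wing':.1545}.get(k,0)).round(3)[:2].tolist() for x in r[:4]])
E
```

```text
{'t': 0.1, 'q': array([ 1.17857518e+00,  1.31092330e-01,  1.48914432e+00, -4.89721748e-06,
        1.52296538e+00, -8.53813907e-02]), 'dq': array([-0.00221882, -0.00275161, -0.00277792,  0.0003573 ,  0.00113053,
        0.00025929]), 'joint_torque': array([ 2.04826887e-03, -5.61338711e+01, -4.93097806e+01,  7.72669259e-02,
        2.89835926e-02, -5.68680412e-05]), 'tool_pos': array([0.18101031, 0.57153075, 0.21770264]), 'orientation': array([-4.80036224e-01, -3.10431985e+00,  2.45778834e-03]), 'force': array([-0.18369212,  0.88285071,  0.4396276 ]), 'wrist_torque': array([-0.00202386, -0.070593  , -0.02817548]), 'opening': 0.09296022833517355} 0.0188
t 422.55145260230574 324.2100337861842 200.8060024048402 cam [ 0.386 -0.022  1.207]
t drum [([344.2, 216.9], 0.8)] [[0.539, -0.099]]
t lug [([373.0, 211.3], 0.81)] [[0.536, -0.161]]
t well [([344.8, 215.6], 0.75)] [[0.532, -0.095]]
t wing [([410.4, 296.4], 0.46)] [[0.329, -0.255]]
t dock [([261.3, 217.1], 0.85), ([327.7, 141.3], 0.39)] [[0.531, 0.139], [0.764, -0.045]]
t basket0 [([421.6, 215.1], 0.54), ([393.2, 255.1], 0.46), ([414.5, 
[... 1047 characters left out ...]
 0.121], [0.617, -0.285], [0.54, 0.13]]
s basket0 [([347.1, 155.5], 0.64), ([323.8, 156.5], 0.47), ([374.2, 180.1], 0.38)] [[0.551, -0.331], [0.623, -0.299], [0.434, -0.249]]
s cover [([278.5, 339.6], 0.92)] [[0.5, 0.33]]
s jar [([410.8, 175.6], 0.54), ([331.7, 202.5], 0.54)] [[0.33, -0.31], [0.528, -0.111]]
s loupe [([279.1, 167.7], 0.57)] [[0.74, -0.196]]
s movement [([256.6, 194.2], 0.74), ([293.7, 262.2], 0.39)] [[0.755, -0.063], [0.55, 0.125]]
s dish [([200.0, 328.2], 0.71)] [[0.682, 0.369]]
s driver [([361.9, 138.5], 0.49)] [[0.531, -0.436]]
s watchcase [([247.9, 310.4], 0.64)] [[0.599, 0.29]]
s tweezers [([218.1, 243.6], 0.66), ([310.2, 180.0], 0.17)] [[0.768, 0.142], [0.624, -0.178]]
```

View pics/t0.png

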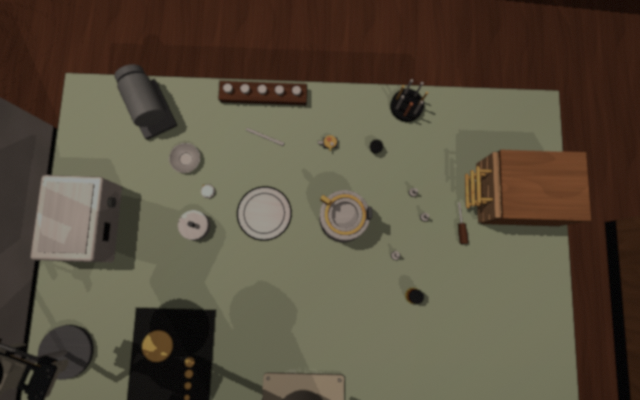

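View pics/s0.png

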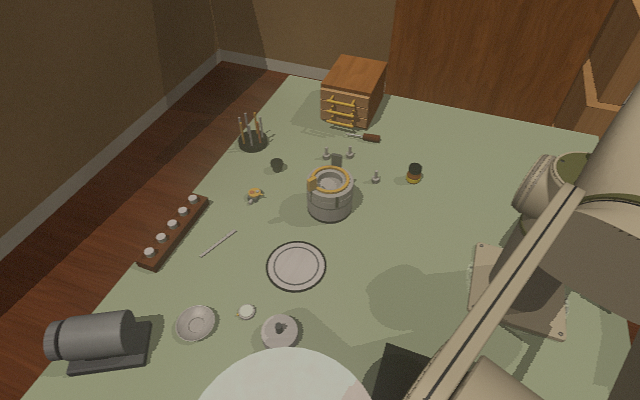

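Top view: the drum is at (345,215) with its lug to the right and wing at (327,201). The pad is at (264,213), the three baskets at (413,190), (425,216) and (396,254), and the cover at (194,225). The side view agrees. Next I'll refine the pad and drum positions.

```bash
cat >> h.py <<'E'
def maskpts(p,thing,z,i=0):
    r=cams.silhouettes(p,thing)
    if not r: return None
    m=r[i]['mask'].astype(np.uint8)
    c=max(cv2.findContours(m,cv2.RETR_EXTERNAL,cv2.CHAIN_APPROX_NONE)[0],key=cv2.contourArea)[:,0]
    return np.array([atz(p,q,z)[:2] for q in c]), r[i]['score']
def circ(P):
    A=np.c_[2*P,np.ones(len(P))]; s=np.linalg.lstsq(A,(P**2).sum(1),rcond=None)[0]
    return s[:2],np.sqrt(s[2]+s[:2]@s[:2])
def pp(p,k,i=0):
    r=cams.pinpoint(p,k); return r[i]['xy'] if r else None
E
python3 - <<'E'
from h import *
t=shot('top'); s=shot('side')
for n,p in(('t',t),('s',s)):
    for k,z in (('dock',.0015),('drum',.11),('cover',.034)):
        r=maskpts(p,k,z)
        if r is None: print(n,k,None);continue
        c,rad=circ(r[0]); (e,er)=cv2.minEnclosingCircle(r[0].astype(np.float32)); print(n,k,r[1],c.round(4),rad.round(4),np.round(e,4),round(er,4))
for k in('lug','wing','well','drum','dock'):
    a,b=pp(t,k),pp(s,k)
    if a is not None and b is not None: print(k,*tri(t,a,s,b))
im=t['pixels'][:,:,::-1][170:260,220:400]; cv2.imwrite('pics/c1.png',cv2.resize(im,None,fx=4,fy=4,interpolation=2))
E
```

```text
t dock 0.89 [0.5449 0.1319] 0.078 [0.5445 0.1322] 0.0807
t drum 0.8 [ 0.5309 -0.0922] 0.0668 [ 0.5347 -0.0909] 0.0742
t cover 0.92 [0.4992 0.3184] 0.04 [0.4977 0.319 ] 0.0426
s dock 0.68 [0.54  0.132] 0.0773 [0.5406 0.1318] 0.0797
s drum 0.77 [ 0.5143 -0.0678] 0.0984 [ 0.5115 -0.0791] 0.1346
s cover 0.88 [0.496  0.3237] 0.0412 [0.4935 0.3253] 0.0457
lug [ 0.53195643 -0.16136326  0.14917838] 0.0074292127299923575
wing [ 0.56882714 -0.04188123  0.14993626] 0.0013280763215996361
well [ 0.52861537 -0.09489516  0.08471418] 0.001202439699791695
drum [ 0.53378086 -0.10168129 -0.00352997] 0.01651378936403505
dock [0.53235823 0.13170939 0.01641191] 0.005120576639776669
```

View pics/c1.png

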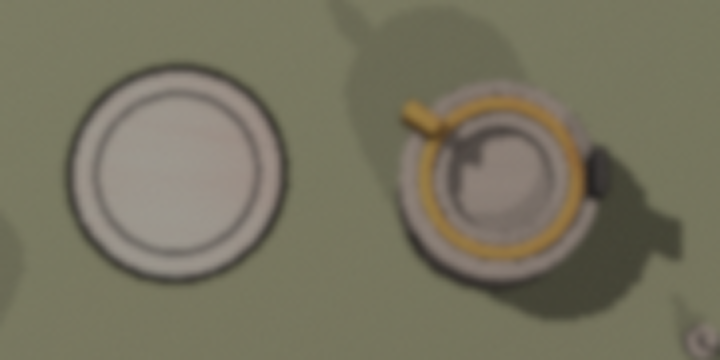

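Crop: the pad centre is near (178,172) and the collar ring is centred near (501,178), with the lug at (597,172) and the wing up and left. So the drum sits at about (0.532,-0.097) facing world +y, and the pad is at (0.542,0.132).

```bash
cat >> h.py <<'E'
import json
def pose():
    st=robot.read_state(); M=R.from_rotvec(st['orientation']).as_matrix()
    return np.r_[st['tool_pos'],np.arctan2(M[1,1],M[0,1])]
def rows(P,start=None):
    "P: list of (x,y,z,yaw of tool y); prints rows"
    c=pose() if start is None else np.array(start,float); out=[]
    for p in P:
        p=np.array(p,float); d=p[:3]-c[:3]; a=c[3]
        y=np.array([np.cos(a),np.sin(a),0]); z=np.array([0,0,-1.]); x=np.cross(y,z)
        o=[round(float(100*d@v),2) for v in (x,y,z)]; r=round(float(-(p[3]-a)),3)
        out.append({'offset':o,'roll':r}); 
        c=np.r_[c[:3]+sum(q/100*v for q,v in zip(o,(x,y,z))),c[3]-r]
    print(json.dumps(out)); return c
def lin(a,b,n):
    a,b=np.array(a,float),np.array(b,float); return [a+(b-a)*(i+1)/n for i in range(n)]
E
python3 - <<'E'
from h import *
c=pose();print(c)
t=[.533,-.159,.215,np.pi/2]
L=lin(c,t,18); e=rows(L[:9]); rows(L[9:],e)
E
```

```text
[0.18119373 0.57199547 0.2186485  1.26393904]
[{"offset": [-3.09, -3.28, 0.02], "roll": -0.017}, {"offset": [-3.03, -3.33, 0.02], "roll": -0.017}, {"offset": [-2.98, -3.39, 0.02], "roll": -0.017}, {"offset": [-2.92, -3.43, 0.02], "roll": -0.017}, {"offset": [-2.86, -3.49, 0.02], "roll": -0.017}, {"offset": [-2.8, -3.53, 0.02], "roll": -0.017}, {"offset": [-2.74, -3.58, 0.02], "roll": -0.017}, {"offset": [-2.68, -3.62, 0.02], "roll": -0.017}, {"offset": [-2.61, -3.67, 0.02], "roll": -0.017}]
[{"offset": [-2.56, -3.71, 0.02], "roll": -0.017}, {"offset": [-2.49, -3.76, 0.02], "roll": -0.018}, {"offset": [-2.42, -3.8, 0.02], "roll": -0.017}, {"offset": [-2.36, -3.84, 0.02], "roll": -0.017}, {"offset": [-2.29, -3.88, 0.02], "roll": -0.017}, {"offset": [-2.22, -3.92, 0.02], "roll": -0.017}, {"offset": [-2.16, -3.96, 0.02], "roll": -0.017}, {"offset": [-2.09, -3.99, 0.02], "roll": -0.017}, {"offset": [-2.03, -4.03, 0.02], "roll": -0.017}]
```

Emit:
step_arm(deltas=[{"offset":[0,0,0],"roll":-0.153},{"offset":[0,0,0],"roll":-0.154},{"offset":[-1.96,-4.06,0],"roll":0},{"offset":[-1.96,-4.06,0],"roll":0},{"offset":[-1.96,-4.06,0],"roll":0},{"offset":[-1.96,-4.06,0],"roll":0},{"offset":[-1.96,-4.06,0],"roll":0},{"offset":[-1.96,-4.06,0],"roll":0},{"offset":[-1.96,-4.06,0],"roll":0},{"offset":[-1.96,-4.06,0],"roll":0},{"offset":[-1.96,-4.06,0],"roll":0}], fingers=4, grip_force=25)

```text
t: 3.78
tool_pos: [0.3581, 0.2053, 0.2189]
orientation: [-0.001, 3.141, 0.0]
force: [0.3, 0.8, 0.6]
opening: 0.0401
```

Emit:
step_arm(deltas=[{"offset":[-1.96,-4.06,0],"roll":0},{"offset":[-1.96,-4.06,0],"roll":0},{"offset":[-1.96,-4.06,0],"roll":0},{"offset":[-1.96,-4.06,0],"roll":0},{"offset":[-1.96,-4.06,0],"roll":0},{"offset":[-1.96,-4.06,0],"roll":0},{"offset":[-1.96,-4.06,0],"roll":0},{"offset":[-1.96,-4.06,0],"roll":0},{"offset":[-1.96,-4.06,0],"roll":0},{"offset":[0,0,0],"roll":0},{"offset":[0,0,0],"roll":0}])

```text
t: 5.15
tool_pos: [0.5339, -0.1585, 0.2184]
orientation: [-0.0, -3.141, -0.001]
force: [-0.3, 0.7, -0.2]
opening: 0.0401
```

```bash
python3 - <<'E'
from h import *
print(pose(),robot.read_state()['opening'])
t=shot('top','t1.png');s=shot('side')
for k,z in(('lug',.154),('wing',.1545),('well',.088)):
    for p in(t,s):
        x=pp(p,k); print(k,None if x is None else (x,atz(p,x,z)))
E
```

```text
[ 0.53387625 -0.15846764  0.21839587  1.57049258] 0.040062335189291046
lug ([373.8, 211.4], array([ 0.53610481, -0.16343601,  0.154     ]))
lug ([336.9, 154.8], array([ 0.53021819, -0.15247964,  0.154     ]))
wing ([331.7, 143.1], array([ 0.71071201, -0.05261025,  0.1545    ]))
wing ([310.0, 182.6], array([ 0.55953213, -0.02343818,  0.1545    ]))
well ([345.7, 218.9], array([ 0.52295955, -0.09735386,  0.088     ]))
well ([333.1, 184.9], array([ 0.5213125 , -0.09950543,  0.088     ]))
```

Emit:
step_arm(deltas=[{"offset":[0,0,2],"roll":0},{"offset":[0,0,2],"roll":0},{"offset":[0,0,2],"roll":0},{"offset":[0,0,2],"roll":0},{"offset":[0,0,1.4],"roll":0},{"offset":[0,0,0],"roll":0}])

```text
t: 6.3
tool_pos: [0.5332, -0.1584, 0.1229]
orientation: [0.0, -3.139, -0.002]
force: [-0.2, 0.1, -0.3]
opening: 0.0399
```

Emit:
step_arm(deltas=[{"offset":[0,0,0],"roll":0},{"offset":[0,0,0],"roll":0},{"offset":[0,0,0],"roll":0},{"offset":[0,0,0],"roll":0},{"offset":[0,0,0],"roll":0}], fingers=0)

```text
t: 6.92
tool_pos: [0.5347, -0.1559, 0.1254]
orientation: [-0.003, 3.141, 0.007]
force: [-1.1, 12.4, 6.1]
opening: 0.0101
```

```bash
python3 - <<'E'
from h import *
t=shot('top');s=shot('side')
a=cv2.resize(t['pixels'][160:270,280:440],None,fx=4,fy=4); b=cv2.resize(s['pixels'][110:240,260:410],None,fx=3.4,fy=3.4)
h=max(len(a),len(b)); a=cv2.copyMakeBorder(a,0,h-len(a),0,0,0);b=cv2.copyMakeBorder(b,0,h-len(b),0,0,0)
im=cv2.resize(np.hstack([a,b]),(800,int(h*800/(a.shape[1]+b.shape[1]))))
cv2.imwrite('pics/g.png',im[:,:,::-1])
E
```

```text
(no output)
```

View pics/g.png

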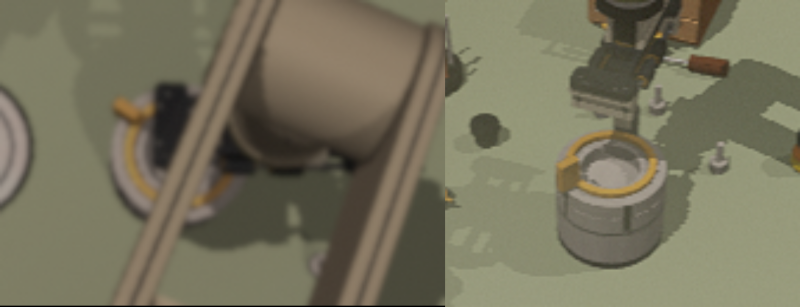

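Gripped: the opening is 10.1 mm. I'll relax the strain on the arm and start with a left rock and yaw.

```bash
cat >> h.py <<'E'
def tcp(C,psi,s,al,G=(-.061,-.003,.144)):
    G=np.array(G); Z=R.from_euler('z',psi+np.pi/2); Q=Z*R.from_euler('x',-s*al)
    p=np.array([0,s*.066,0]); P=np.r_[C[0],C[1],0]+Z.apply(p)
    g=P+Q.apply(G-p); return np.r_[g-[0,0,.0188],psi+np.pi/2]
def swing(C,psi,s,al,psi2,nl=4,ny=4,nu=4,G=(-.061,-.003,.144),start=None):
    C=np.array(C,float); Z=lambda a:R.from_euler('z',a+np.pi/2).apply([0,s*.066,0])[:2]
    P=C+Z(psi); C2=P-Z(psi2)
    W=[tcp(C,psi,s,al*(i+1)/nl,G) for i in range(nl)]
    W+=[tcp(P-Z(a),a,s,al,G) for a in np.linspace(psi,psi2,ny+1)[1:]]
    W+=[tcp(C2,psi2,s,al*(1-(i+1)/nu),G) for i in range(nu)]
    e=rows(W,tcp(C,psi,s,0,G) if start is None else start); print('C2',C2.round(4),'end',e.round(4)); return C2
E
python3 - <<'E'
from h import *
swing((.531,-.095),0,1,.2,.33)
E
```

```text
[{"offset": [0.73, -0.0, -0.33], "roll": -0.0}, {"offset": [0.74, -0.0, -0.29], "roll": -0.0}, {"offset": [0.76, -0.0, -0.25], "roll": -0.0}, {"offset": [0.77, -0.0, -0.21], "roll": -0.0}, {"offset": [-0.49, 0.34, -0.0], "roll": -0.083}, {"offset": [-0.49, 0.34, -0.0], "roll": -0.082}, {"offset": [-0.49, 0.35, -0.0], "roll": -0.083}, {"offset": [-0.49, 0.34, -0.0], "roll": -0.082}, {"offset": [-0.77, -0.0, 0.21], "roll": -0.0}, {"offset": [-0.76, -0.0, 0.25], "roll": -0.0}, {"offset": [-0.74, -0.0, 0.29], "roll": -0.0}, {"offset": [-0.73, -0.0, 0.33], "roll": -0.0}]
C2 [ 0.5274 -0.0736] end [ 0.5501 -0.1303  0.1252  1.9008]
```

Emit:
step_arm(deltas=[{"offset":[0,0.25,-0.2],"roll":0},{"offset":[0,0,0],"roll":0},{"offset":[0,0,0],"roll":0}])

```text
t: 7.4
tool_pos: [0.5334, -0.1557, 0.1256]
orientation: [0.0, -3.14, -0.002]
force: [-0.6, 3.5, -10.6]
opening: 0.0097
```

Emit:
step_arm(deltas=[{"offset":[0.73,0,-0.33],"roll":0},{"offset":[0.74,0,-0.29],"roll":0},{"offset":[0.76,0,-0.25],"roll":0},{"offset":[0.77,0,-0.21],"roll":0},{"offset":[0,0,0],"roll":0},{"offset":[0,0,0],"roll":0}])

```text
t: 8.15
tool_pos: [0.5017, -0.1554, 0.1346]
orientation: [-0.001, -3.137, -0.003]
force: [2.3, 2.5, -26.9]
opening: 0.0122
```

```bash
python3 - <<'E'
from h import *
s=shot('side')
cv2.imwrite('pics/g2.png',cv2.resize(s['pixels'][110:250,250:430],None,fx=3,fy=3,interpolation=2)[:,:,::-1])
E
```

```text
(no output)
```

View pics/g2.png

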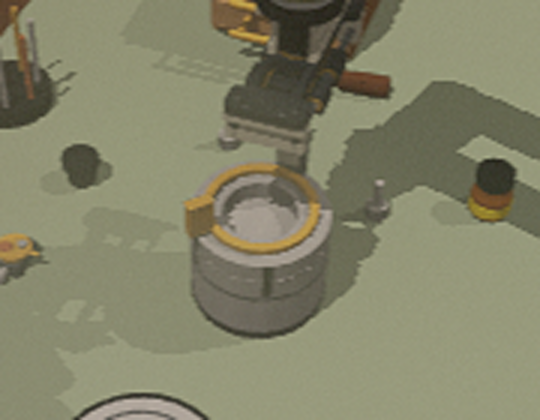

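The drum leans left, but my lift carries too much of the weight (Fz -27 N). I'll lower the tool a little while it leans.

Emit:
step_arm(deltas=[{"offset":[0.1,0,0.25],"roll":0},{"offset":[0.1,0,0.25],"roll":0},{"offset":[0,0,0],"roll":0}])

```text
t: 8.57
tool_pos: [0.5023, -0.1573, 0.1329]
orientation: [0.001, 3.141, -0.003]
force: [2.9, -3.1, -16.3]
opening: 0.0119
```

```bash
cat >> h.py <<'E'
def est(save=None):
    t=shot('top');s=shot('side',save); o={}
    for k in('lug','wing','well','drum'):
        a,b=pp(t,k),pp(s,k)
        if a is not None and b is not None:
            x,e=tri(t,a,s,b); o[k]=x; print(k,x.round(4),'gap',round(e,4))
        elif b is not None: print(k,'side only',b)
    return t,s,o
E
python3 - <<'E'
from h import *
t,s,o=est(); st=robot.read_state(); print(pose(),st['force'],st['wrist_torque'])
for k in ('lug','wing','well'):
    p=pp(s,k); print(k,p,atz(s,p,{'lug':.154,'wing':.154,'well':.088}[k]))
E
```

```text
lug [ 0.4987 -0.1539  0.1593] gap 0.01
wing [0.4993 0.0927 0.2992] gap 0.0014
well [ 0.515  -0.1081  0.0685] gap 0.0132
drum [ 0.5138 -0.0911  0.0267] gap 0.017
[ 0.50253294 -0.15696206  0.13311001  1.57068272] [  4.29354828  -4.12628232 -14.99941338] [-1.04985366 -0.43518677 -0.41526062]
lug [346.1, 155.4] [ 0.50539926 -0.1590702   0.154     ]
wing [315.0, 177.4] [ 0.55459302 -0.0465893   0.154     ]
well [338.3, 188.7] [ 0.50272846 -0.09048797  0.088     ]
```

```bash
cat >> h.py <<'E'
from scipy.optimize import minimize
_a=np.linspace(0,2*np.pi,60,endpoint=False)
def dverts(C,psi,lx,ly):
    "lean vector: axis tilt toward world (lx,ly); rests on lowest rim point"
    al=np.hypot(lx,ly)+1e-9; Q=R.from_rotvec([-ly,lx,0])*R.from_euler('z',psi+np.pi/2)
    o=np.array([C[0],C[1],.066*np.sin(al)])
    cyl=np.array([[.066*np.cos(a),.066*np.sin(a),z] for a in _a for z in(0,.11)])
    lug=np.array([[x,y,z] for x in(-.056,-.066) for y in(-.015,.015) for z in(.11,.154)])
    return o+Q.apply(cyl),o+Q.apply(lug)
def rend(p,v):
    m=np.zeros((800,1280),np.uint8)
    for V in v:
        h=cv2.convexHull(np.array([proj(p,x) for x in V],np.float32)); cv2.fillConvexPoly(m,np.round(h*2).astype(np.int32),1)
    return cv2.resize(m.astype(np.float32),(640,400),interpolation=cv2.INTER_AREA)
def fit(C,psi,l=(0,0),cams_=('side',),lean=True):
    ps=[shot(n) for n in cams_]; ms=[]
    for p in ps:
        r=cams.silhouettes(p,'drum'); m=r[0]['mask'].astype(float); ms.append(m); print('score',round(r[0]['score'],2),int(m.sum()),r[0]['xy'])
    def f(x):
        c=0
        l_=x[2:]/50 if lean else (0,0)
        for p,m in zip(ps,ms):
            g=rend(p,[dverts(x[:2]/100,psi,*l_)[0]]); lg=rend(p,[dverts(x[:2]/100,psi,*l_)[1]])>0
            w=np.ones_like(m); w[lg&(g<.5)]=0; c+=(w*abs(g-m)).sum()/g.sum()
        return c
    x0=np.r_[np.array(C)*100,np.array(l)*50] if lean else np.array(C)*100
    s=np.vstack([x0]+[x0+d for d in np.eye(len(x0))*1.5])
    r=minimize(f,x0,method='Nelder-Mead',options=dict(initial_simplex=s,xatol=.01,fatol=1e-4,maxfev=250))
    print('C',(r.x[:2]/100).round(4),'lean',(r.x[2:]/50).round(3),'cost',round(r.fun,3)); return ps,ms
E
python3 - <<'E'
from h import *
fit((.52,-.095),0,(-.1,0))
E
```

```text
score 0.84 2442 [337.2, 190.5]
C [ 0.5138 -0.1011] lean [-0.073  0.025] cost 0.049
```

Emit:
step_arm(deltas=[{"offset":[0.5,0,0.1],"roll":0},{"offset":[0.5,0,0.1],"roll":0},{"offset":[0.5,0,0],"roll":0},{"offset":[0,0,0],"roll":0}])

```text
t: 9.82
tool_pos: [0.4896, -0.1584, 0.1334]
orientation: [0.001, 3.135, -0.007]
force: [8.1, -6.9, -10.1]
opening: 0.0135
```

```bash
python3 - <<'E'
from h import *
fit((.51,-.095),0,(-.1,0)); print(pose(),robot.read_state()['force'])
E
```

```text
score 0.96 2376 [337.3, 191.4]
C [ 0.506  -0.1054] lean [-0.009 -0.007] cost 0.05
[ 0.48973893 -0.15833206  0.13341305  1.57022919] [ 6.96152982 -7.44827567 -9.79172726]
```

```bash
python3 - <<'E'
from h import *
s=shot('side')
m=rend(s,dverts((.506,-.1054),0,0,0)); m2=rend(s,dverts((.514,-.099),0,-.15,0))
im=cv2.resize(s['pixels'][110:250,250:430],None,fx=3,fy=3,interpolation=2)[:,:,::-1].copy()
for k,c in((m,(0,0,255)),(m2,(255,0,0))):
    mm=cv2.resize(k[110:250,250:430],None,fx=3,fy=3)
    cv2.drawContours(im,cv2.findContours((mm>.5).astype(np.uint8),0,1)[0],-1,c,1)
cv2.imwrite('pics/g3.png',im)
E
```

```text
(no output)
```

View pics/g3.png

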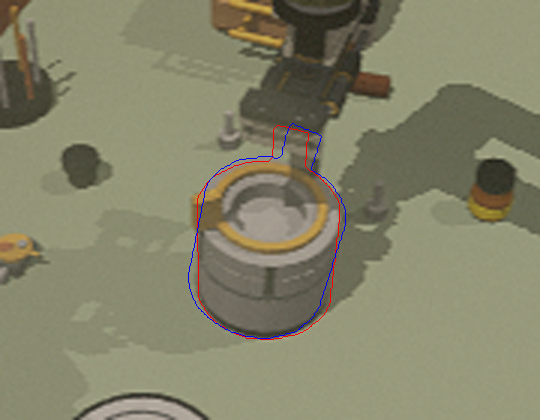

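The overlay shows the drum standing flat. It slid about 25 mm and yawed instead of tipping, because a sideways push at a rear lug has no yaw support. New plan: regrip the lug across its 30 mm width, lift it to tip the drum onto the rim opposite the lug, and swing the lug round to the drum's right side. Rocking then stays in the plane of the lug.

Emit:
step_arm(deltas=[{"offset":[0,0,0],"roll":0},{"offset":[0,0,0],"roll":0},{"offset":[0,0,-2.5],"roll":0},{"offset":[0,0,-2.5],"roll":0},{"offset":[0,0,-2.5],"roll":0.15},{"offset":[0,0,0],"roll":0.18},{"offset":[0,0,0],"roll":0.18},{"offset":[0,0,0],"roll":0.18},{"offset":[0,0,0],"roll":0.18},{"offset":[0,0,0],"roll":0.18},{"offset":[0,0,0],"roll":0.18},{"offset":[0,0,0],"roll":0.18}], fingers=3.5)

```text
t: 11.48
tool_pos: [0.4887, -0.1566, 0.209]
orientation: [2.039, 2.384, 0.003]
force: [0.8, 0.1, 0.3]
opening: 0.0351
```

```bash
python3 - <<'E'
from h import *
t,s,o=est(); print(pose(),robot.read_state()['q'])
for p in(t,s):
  for k,z in(('lug',.154),('wing',.1545),('well',.088)):
    for r in cams.pinpoint(p,k)[:2]: print(k,r['score'],np.round(r['xy'],1),atz(p,r['xy'],z).round(4))
fit((.506,-.105),0,lean=False)
im=np.vstack([cv2.resize(t['pixels'][165:265,290:450],(480,300)),cv2.resize(s['pixels'][120:220,270:430],(480,300))])
cv2.imwrite('pics/g4.png',im[:,:,::-1])
E
```

```text
lug [ 0.4867 -0.1705  0.1547] gap 0.0009
wing [ 0.5576 -0.0694  0.1517] gap 0.008
well [ 0.501  -0.1013  0.1006] gap 0.0153
drum [ 0.5081 -0.0999  0.0315] gap 0.0176
[ 0.48713948 -0.15622284  0.20555102  0.16227016] [-4.10598960e-01 -1.04141461e-01  1.74865755e+00  2.12689851e-05
  1.49703329e+00 -5.72870685e-01]
lug 0.58 [376.5 231.2] [ 0.4863 -0.1707  0.154 ]
wing 0.65 [336.4 200.4] [ 0.5611 -0.0684  0.1545]
wing 0.26 [207.2 190.2] [0.5767 0.2581 0.1545]
well 0.97 [346.9 223.8] [ 0.5099 -0.1008  0.088 ]
lug 0.77 [353.6 154.2] [ 0.4874 -0.1713  0.154 ]
wing 0.66 [318.5 172.5] [ 0.5525 -0.0669  0.1545]
wing 0.3 [219.1 242.7] [0.681  0.2288 0.1545]
well 0.88 [343.  183.6] [ 0.4968 -0.1142  0.088 ]
score 0.56 2439 [342.6, 189.4]
C [ 0.5064 -0.11  ] lean [] cost 0.07
```

View pics/g4.png

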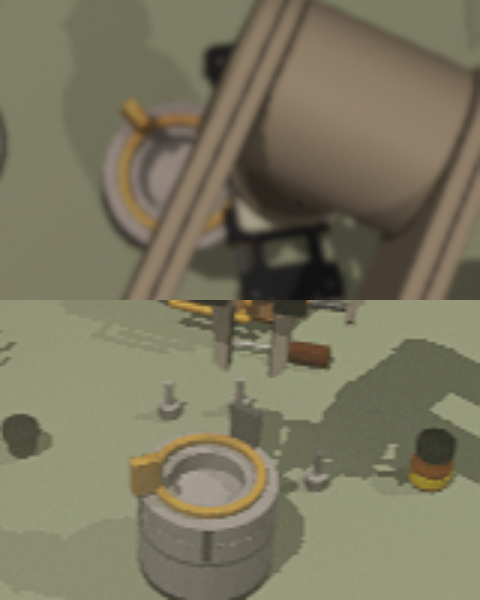

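The lug is at (0.487,-0.171) and the drum axis at about (0.506,-0.112), with lug direction -1.88 rad.

```bash
python3 - <<'E'
from h import *
c=pose(); e=rows(lin(c,[.487,-.171,.2,-.308],3)+lin([.487,-.171,.2,-.308],[.487,-.171,.122,-.308],4))
E
```

```text
[{"offset": [-0.48, -0.08, 0.18], "roll": 0.156}, {"offset": [-0.5, -0.01, 0.18], "roll": 0.157}, {"offset": [-0.48, 0.07, 0.18], "roll": 0.156}, {"offset": [-0.0, 0.0, 1.95], "roll": 0.0}, {"offset": [-0.0, 0.0, 1.95], "roll": 0.0}, {"offset": [-0.0, 0.0, 1.95], "roll": 0.0}, {"offset": [-0.0, 0.0, 1.95], "roll": 0.0}]
```

Emit:
step_arm(deltas=[{"offset":[-0.48,-0.08,0.18],"roll":0.156},{"offset":[-0.5,0,0.18],"roll":0.157},{"offset":[-0.48,0.07,0.18],"roll":0.156},{"offset":[0,0,1.95],"roll":0},{"offset":[0,0,1.95],"roll":0},{"offset":[0,0,1.95],"roll":0},{"offset":[0,0,1.95],"roll":0},{"offset":[0,0,0],"roll":0},{"offset":[0,0,0],"roll":0}], fingers=5, grip_force=50)

```text
t: 13.5
tool_pos: [0.4874, -0.1711, 0.1224]
orientation: [2.535, 1.855, 0.0]
force: [0.4, -0.4, 0.1]
opening: 0.0501
```

Emit:
step_arm(deltas=[{"offset":[0,0,0],"roll":0},{"offset":[0,0,0],"roll":0},{"offset":[0,0,0],"roll":0},{"offset":[0,0,0],"roll":0}], fingers=2.0)

```text
t: 14.0
tool_pos: [0.4884, -0.1718, 0.123]
orientation: [2.534, 1.852, 0.002]
force: [3.6, -2.7, -1.4]
opening: 0.0295
```

```bash
python3 - <<'E'
from h import *
print(pose(),robot.read_state()['wrist_torque'])
s=shot('side')
for r in cams.pinpoint(s,'well')[:1]: print(atz(s,r['xy'],.088))
E
```

```text
[ 0.48836937 -0.17175864  0.1230051  -0.30819657] [-0.40115084 -0.45686782 -0.08780001]
[ 0.49945304 -0.10431663  0.088     ]
```

Gripped at 29.5 mm. Now tip the drum onto the rim opposite the lug by lifting.

```bash
cat >> h.py <<'E'
U=lambda b:np.array([np.cos(b),np.sin(b)])
def T(C,b,k,al,G=(.061,.142)):
    "k=+1 stands on rim opposite the lug, -1 on the rim under the lug"
    s,c=np.sin(al),np.cos(al)
    if k>0: P=np.array(C)-.066*U(b); r=G[0]+.066; du,z=r*c-G[1]*s,r*s+G[1]*c
    else: P=np.array(C)+.066*U(b); r=G[0]-.066; du,z=r*c+G[1]*s,G[1]*c-r*s
    return np.r_[P+du*U(b),z-.0188,b+np.pi/2]
def lean(C,b,k,a0,a1,n): return [T(C,b,k,a) for a in np.linspace(a0,a1,n+1)[1:]]
def yaw(C,b,b2,k,al,n):
    P=np.array(C)-k*.066*U(b); W=[T(P+k*.066*U(x),x,k,al) for x in np.linspace(b,b2,n+1)[1:]]
    return W,P+k*.066*U(b2)
E
python3 - <<'E'
from h import *
C=(.5055,-.1125);b=-1.878
e=rows(lean(C,b,1,0,.2,5),T(C,b,1,0))
W,C2=yaw(C,b,.63,1,.2,24); print(C2)
for i in(0,12): e=rows(W[i:i+12],e)
E
```

```text
[{"offset": [0.58, 0.0, -0.5], "roll": -0.0}, {"offset": [0.6, -0.0, -0.47], "roll": -0.0}, {"offset": [0.61, 0.0, -0.45], "roll": -0.0}, {"offset": [0.63, 0.0, -0.42], "roll": -0.0}, {"offset": [0.65, 0.0, -0.4], "roll": -0.0}]
[ 0.57878785 -0.01070638]
[{"offset": [0.06, 1.0, -0.0], "roll": -0.105}, {"offset": [0.05, 1.01, -0.0], "roll": -0.104}, {"offset": [0.05, 1.0, -0.0], "roll": -0.105}, {"offset": [0.05, 1.01, -0.0], "roll": -0.104}, {"offset": [0.06, 1.0, -0.0], "roll": -0.104}, {"offset": [0.05, 1.0, -0.0], "roll": -0.105}, {"offset": [0.05, 1.01, -0.0], "roll": -0.104}, {"offset": [0.05, 1.0, -0.0], "roll": -0.105}, {"offset": [0.06, 1.01, -0.0], "roll": -0.105}, {"offset": [0.05, 1.0, -0.0], "roll": -0.104}, {"offset": [0.05, 1.0, -0.0], "roll": -0.105}, {"offset": [0.05, 1.01, -0.0], "roll": -0.104}]
[{"offset": [0.06, 1.0, -0.0], "roll": -0.105}, {"offset": [0.05, 1.01, -0.0], "roll": -0.104}, {"offset": [0.05, 1.0, -0.0], "roll": -0.104}, {"offset": [0.05, 1.0, -0.0], "roll": -0.105}, {"offset": [0.06, 1.01, -0.0], "roll": -0.104}, {"offset": [0.05, 1.0, -0.0], "roll": -0.105}, {"offset": [0.05, 1.01, -0.0], "roll": -0.104}, {"offset": [0.05, 1.0, -0.0], "roll": -0.105}, {"offset": [0.06, 1.0, -0.0], "roll": -0.104}, {"offset": [0.05, 1.01, -0.0], "roll": -0.105}, {"offset": [0.05, 1.0, -0.0], "roll": -0.104}, {"offset": [0.05, 1.01, -0.0], "roll": -0.105}]
```

Emit:
step_arm(deltas=[{"offset":[0.4,0,-0.5],"roll":0},{"offset":[0.6,0,-0.5],"roll":0},{"offset":[0.6,0,-0.45],"roll":0},{"offset":[0.65,0,-0.45],"roll":0},{"offset":[0.65,0,-0.4],"roll":0},{"offset":[0,0,0],"roll":0},{"offset":[0,0,0],"roll":0}], grip_force=60)

```text
t: 14.98
tool_pos: [0.4937, -0.144, 0.1425]
orientation: [-2.534, -1.853, 0.007]
force: [-2.1, -5.5, -14.3]
opening: 0.0297
```

```bash
python3 - <<'E'
from h import *
print(pose())
s,_=fit((.5055,-.11),0,(0.05,.15)); s=s[0]
im=cv2.resize(s['pixels'][110:250,250:430],None,fx=3,fy=3,interpolation=2)[:,:,::-1].copy()
cv2.imwrite('pics/g5.png',im)
E
```

```text
[ 0.49368271 -0.14396126  0.14254183 -0.30819369]
score 0.93 2535 [339.3, 188.1]
C [ 0.5041 -0.1049] lean [0.042 0.164] cost 0.054
```

View pics/g5.png

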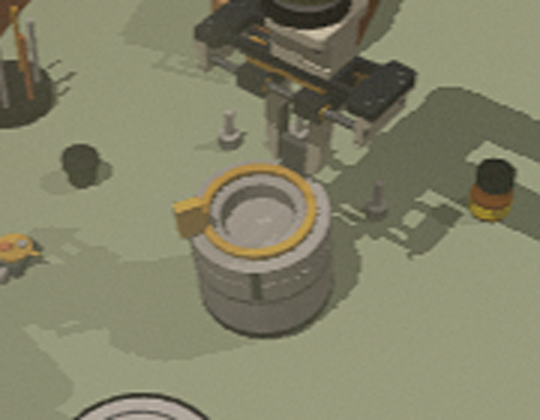

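The picture shows the drum tipped forward onto its front rim, and the fit gives 0.17 rad in the right direction. Now I swing the lug round to its right side.

Emit:
step_arm(deltas=[{"offset":[0.05,1.0,0],"roll":-0.105},{"offset":[0.05,1.0,0],"roll":-0.105},{"offset":[0.05,1.0,0],"roll":-0.105},{"offset":[0.05,1.0,0],"roll":-0.105},{"offset":[0.05,1.0,0],"roll":-0.105},{"offset":[0.05,1.0,0],"roll":-0.105},{"offset":[0.05,1.0,0],"roll":-0.105},{"offset":[0.05,1.0,0],"roll":-0.105},{"offset":[0.05,1.0,0],"roll":-0.105},{"offset":[0.05,1.0,0],"roll":-0.105},{"offset":[0.05,1.0,0],"roll":-0.105},{"offset":[0,0,0],"roll":0}])

```text
t: 16.58
tool_pos: [0.5958, -0.1141, 0.1417]
orientation: [-1.108, -2.936, -0.003]
force: [4.7, 0.8, -19.9]
opening: 0.0295
```

```bash
python3 - <<'E'
from h import *
p=pose(); b=p[3]-np.pi/2; st=robot.read_state(); print(p,b,st['force'],st['opening'])
C=np.array([.5255,-.0496])+.066*U(b); print('model C',C,'tcp',T(C,b,1,.18), 'lean',-.18*U(b))
fit(C,b+np.pi/2,-.18*U(b))
E
```

```text
[ 0.595769   -0.11405389  0.14166573  0.84905525] -0.7217410731326763 [  4.71646261   0.81838976 -19.85128116] 0.029486332119681245
model C [ 0.57504333 -0.09320571] tcp [ 0.60020981 -0.11535606  0.14364256  0.84905525] lean [-0.13511818  0.11892467]
score 0.83 2502 [317.9, 186.5]
C [ 0.5622 -0.0842] lean [-0.12   0.131] cost 0.025
```

Emit:
step_arm(deltas=[{"offset":[0.05,1.05,0],"roll":-0.11},{"offset":[0.05,1.05,0],"roll":-0.11},{"offset":[0.05,1.05,0],"roll":-0.11},{"offset":[0.05,1.05,0],"roll":-0.11},{"offset":[0.05,1.05,0],"roll":-0.11},{"offset":[0.05,1.05,0],"roll":-0.11},{"offset":[0.05,1.05,0],"roll":-0.11},{"offset":[0.05,1.05,0],"roll":-0.11},{"offset":[0.05,1.05,0],"roll":-0.11},{"offset":[0.05,1.05,0],"roll":-0.11},{"offset":[0.05,1.05,0],"roll":-0.11},{"offset":[0,0,0],"roll":0}])

```text
t: 18.18
tool_pos: [0.6061, -0.0052, 0.1404]
orientation: [0.758, -3.04, -0.01]
force: [-2.1, 5.5, -16.5]
opening: 0.0292
```

```bash
cat >> h.py <<'E'
def now(k,al,C=None):
    p=pose(); b=p[3]-np.pi/2; st=robot.read_state(); print('pose',p.round(4),'b',round(b,3),'F',st['force'].round(1),round(st['opening'],4))
    Ct=p[:2]-(T((0,0),b,k,al)[:2]); print('C from tcp',Ct.round(4))
    fit(Ct,b+np.pi/2,-k*al*U(b),lean=al>0)
E
python3 - <<'E'
from h import *
now(1,.18)
E
```

```text
pose [ 0.6061 -0.0052  0.1404  2.0595] b 0.489 F [ -2.1   5.5 -16.5] 0.0292
C from tcp [ 0.5765 -0.0209]
score 0.75 2326 [316.4, 203.8]
C [ 0.5643 -0.0224] lean [-0.164 -0.054] cost 0.13
```

β is 0.49 with the drum leaning left at about 0.17 rad. Now set it down and rock it right, pulling outward with some downward push.

Emit:
step_arm(deltas=[{"offset":[-0.65,0,0.6],"roll":0},{"offset":[-0.65,0,0.6],"roll":0},{"offset":[-0.65,0,0.65],"roll":0},{"offset":[-0.65,0,0.65],"roll":0},{"offset":[0,0,0.2],"roll":0},{"offset":[-0.7,0,0.1],"roll":0},{"offset":[-0.8,0,0.1],"roll":0},{"offset":[-0.8,0,0],"roll":0},{"offset":[-0.8,0,0],"roll":0},{"offset":[0,0,0],"roll":0},{"offset":[0,0,0],"roll":0}])

```text
t: 19.65
tool_pos: [0.6615, 0.0173, 0.1196]
orientation: [-0.755, 3.048, -0.004]
force: [-12.4, -3.6, 10.0]
opening: 0.0282
```

```bash
python3 - <<'E'
from h import *
now(-1,.15)
E
```

```text
pose [0.6615 0.0173 0.1196 2.0565] b 0.486 F [-12.4  -3.6  10. ] 0.0282
C from tcp [ 0.5887 -0.0211]Traceback (most recent call last):
  File "<stdin>", line 2, in <module>
  File "h.py", line 108, in now
    fit(Ct,b+np.pi/2,-k*al*U(b),lean=al>0)
    ~~~^^^^^^^^^^^^^^^^^^^^^^^^^^^^^^^^^^^
  File "h.py", line 82, in fit
    r=cams.silhouettes(p,'drum'); m=r[0]['mask'].astype(float); ms.append(m); print('score',round(r[0]['score'],2),int(m.sum()),r[0]['xy'])
                                    ~^^^
IndexError: list index out of range
```

```bash
python3 - <<'E'
from h import *
s=shot('side')
im=cv2.resize(s['pixels'][110:270,210:390],None,fx=3,fy=3,interpolation=2)[:,:,::-1].copy()
b=.486
for (C,l,c) in (((.578,-.021),.17,(255,0,0)),((.60,-.01),0,(0,0,255))):
    for V in dverts(C,b+np.pi/2,*(l*U(b))):
        h=cv2.convexHull(np.array([(proj(s,x)-[210,110])*3 for x in V],np.float32)).astype(np.int32); cv2.polylines(im,[h],True,c,1)
cv2.imwrite('pics/g6.png',im)
E
```

```text
(no output)
```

View pics/g6.png

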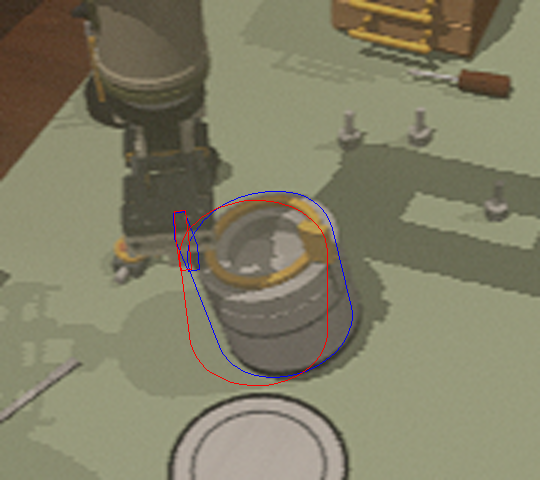

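The drum leans clearly right (image left), close to the blue 0.17 rad outline. Now yaw it about its right rim.

Emit:
step_arm(deltas=[{"offset":[0,-0.2,0],"roll":0.098},{"offset":[0,-0.2,0],"roll":0.098},{"offset":[0,-0.2,0],"roll":0.098},{"offset":[0,-0.2,0],"roll":0.098},{"offset":[0,-0.2,0],"roll":0.098},{"offset":[0,-0.2,0],"roll":0.098},{"offset":[0,-0.2,0],"roll":0.098},{"offset":[0,0,0],"roll":0},{"offset":[0,0,0],"roll":0}])

```text
t: 20.92
tool_pos: [0.6643, 0.0021, 0.1202]
orientation: [0.314, 3.122, -0.007]
force: [-13.1, -7.7, 11.8]
opening: 0.0283
```

```bash
python3 - <<'E'
from h import *
p=pose(); b=p[3]-np.pi/2; print(p,b,robot.read_state()['force'],robot.read_state()['opening'])
s=shot('side'); im=s['pixels'][110:270,210:390]
cv2.imwrite('pics/g7.png',cv2.resize(im,None,fx=3,fy=3,interpolation=2)[:,:,::-1])
E
```

```text
[0.66433038 0.0020593  0.1202156  1.37054602] -0.20025030441409197 [-13.11813475  -7.67852186  11.82002965] 0.02827014009456899
```

View pics/g7.png

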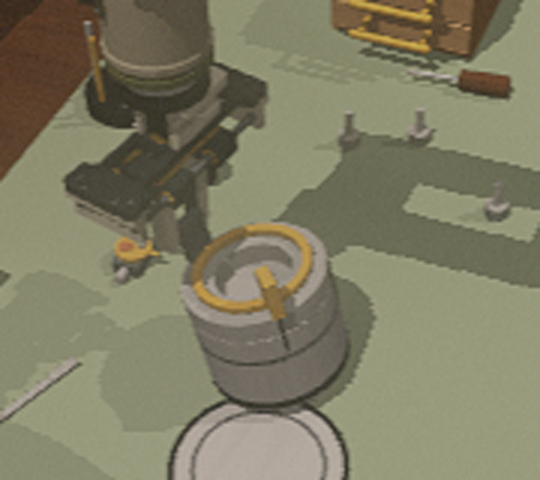

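The drum yawed and advanced toward the pad while still leaning right. Set it down and measure.

Emit:
step_arm(deltas=[{"offset":[0.75,0,0],"roll":0},{"offset":[0.75,0,0],"roll":0},{"offset":[0.75,0,-0.1],"roll":0},{"offset":[0.7,0,-0.1],"roll":0},{"offset":[0,0,0],"roll":0}])

```text
t: 21.6
tool_pos: [0.6402, 0.0072, 0.1237]
orientation: [0.314, 3.111, -0.007]
force: [6.8, -12.5, 1.0]
opening: 0.0284
```

```bash
cat >> h.py <<'E'
def flat():
    p=pose(); b=p[3]-np.pi/2; st=robot.read_state(); print('pose',p.round(4),'b',round(b,3),'F',st['force'].round(1),round(st['opening'],4))
    Ct=p[:2]-.061*U(b); print('C from tcp',Ct.round(4))
    t=shot('top');s=shot('side')
    for q in(t,s):
        for k,z in(('well',.088),('lug',.154),('drum',0),('dock',0)):
            print(k,[(round(r['score'],2),atz(q,r['xy'],z)[:2].round(4).tolist()) for r in cams.pinpoint(q,k)[:1]],end=' ')
        print()
    try: fit(Ct,b+np.pi/2,lean=False)
    except IndexError: print('nomask')
E
python3 - <<'E'
from h import *
flat()
E
```

```text
pose [0.6402 0.0072 0.1237 1.3697] b -0.201 F [  6.8 -12.5   1. ] 0.0284
C from tcp [0.5804 0.0194]
well [(0.72, [0.52, 0.1154])] lug [(0.61, [0.6347, 0.0126])] drum [(0.58, [0.5821, 0.0171])] dock [(0.89, [0.5386, 0.1304])] 
well [(0.81, [0.5576, 0.0112])] lug [(0.71, [0.6317, 0.0047])] drum [(0.85, [0.5669, 0.0076])] dock [(0.76, [0.5425, 0.1134])] 
score 0.72 2721 [303.2, 215.0]
C [0.5683 0.0147] lean [] cost 0.038
```

Emit:
step_arm(deltas=[{"offset":[0.4,0,-0.5],"roll":0},{"offset":[0.6,0,-0.5],"roll":0},{"offset":[0.6,0,-0.45],"roll":0},{"offset":[0.65,0,-0.45],"roll":0},{"offset":[0.65,0,-0.4],"roll":0},{"offset":[0,0,0],"roll":0},{"offset":[0.05,0.96,0],"roll":-0.097},{"offset":[0.05,0.96,0],"roll":-0.097},{"offset":[0.05,0.96,0],"roll":-0.097},{"offset":[0.05,0.96,0],"roll":-0.097},{"offset":[0.05,0.96,0],"roll":-0.097}])

```text
t: 23.58
tool_pos: [0.6058, 0.0648, 0.1419]
orientation: [-0.45, 3.104, -0.0]
force: [4.2, 2.9, -12.2]
opening: 0.0293
```

Emit:
step_arm(deltas=[{"offset":[0.05,0.96,0],"roll":-0.097},{"offset":[0.05,0.96,0],"roll":-0.097},{"offset":[0.05,0.96,0],"roll":-0.097},{"offset":[0.05,0.96,0],"roll":-0.097},{"offset":[0.05,0.96,0],"roll":-0.097},{"offset":[0,0,0],"roll":0},{"offset":[0,0,0],"roll":0}])

```text
t: 24.45
tool_pos: [0.5791, 0.1059, 0.1403]
orientation: [1.179, -2.911, -0.002]
force: [-1.8, 5.7, -13.7]
opening: 0.0294
```

```bash
python3 - <<'E'
from h import *
now(1,.18)
E
```

```text
pose [0.5791 0.1059 0.1403 2.3405] b 0.77 F [ -1.8   5.7 -13.7] 0.0294
C from tcp [0.555  0.0826]
score 0.91 2373 [312.5, 235.1]
C [0.544  0.0707] lean [-0.125 -0.098] cost 0.249
```

Emit:
step_arm(deltas=[{"offset":[0.3,0,-0.25],"roll":0},{"offset":[0.3,0,-0.25],"roll":0},{"offset":[0,0,0],"roll":0},{"offset":[0,0,0],"roll":0},{"offset":[-0.6,0,0.5],"roll":0},{"offset":[-0.7,0,0.6],"roll":0},{"offset":[-0.7,0,0.65],"roll":0},{"offset":[-0.65,0,0.65],"roll":0},{"offset":[-0.65,0,0.6],"roll":0},{"offset":[0,0,0],"roll":0}])

```text
t: 25.8
tool_pos: [0.6018, 0.1248, 0.1236]
orientation: [-1.179, 2.905, -0.004]
force: [-18.0, -4.3, 30.5]
opening: 0.0289
```

```bash
python3 - <<'E'
from h import *
flat()
E
```

```text
pose [0.6018 0.1248 0.1236 2.3416] b 0.771 F [-18.   -4.3  30.5] 0.0289
C from tcp [0.558  0.0823]
well [(0.66, [0.5534, 0.0816])] lug [] drum [(0.93, [0.5642, 0.075])] dock [(0.96, [0.5362, 0.1245])] 
well [(0.8, [0.5463, 0.0676])] lug [(0.6, [0.5611, -0.1323])] drum [(0.55, [0.5471, 0.0596])] dock [] 
score 0.79 2438 [307.8, 236.6]
C [0.5455 0.0696] lean [] cost 0.199
```

Emit:
step_arm(deltas=[{"offset":[-0.7,0,0],"roll":0},{"offset":[-0.8,0,-0.1],"roll":0},{"offset":[-0.8,0,-0.1],"roll":0},{"offset":[-0.8,0,0],"roll":0},{"offset":[0,0,0],"roll":0},{"offset":[0,0,0],"roll":0}])

```text
t: 27.15
tool_pos: [0.6214, 0.1441, 0.1198]
orientation: [1.179, -2.911, 0.004]
force: [-9.4, -8.4, 3.2]
opening: 0.0269
```

```bash
python3 - <<'E'
from h import *
now(-1,.17)
E
```

```text
pose [0.6214 0.1441 0.1198 2.3404] b 0.77 F [-9.4 -8.4  3.2] 0.0269
C from tcp [0.5602 0.0849]
score 0.77 2500 [303.4, 236.8]
C [0.5509 0.0699] lean [0.072 0.168] cost 0.154
```

Emit:
step_arm(deltas=[{"offset":[0,-0.2,0],"roll":0.102},{"offset":[0,-0.2,0],"roll":0.102},{"offset":[0,-0.2,0],"roll":0.102},{"offset":[0,-0.2,0],"roll":0.102},{"offset":[0,-0.2,0],"roll":0.102},{"offset":[0,-0.2,0],"roll":0.102},{"offset":[0,-0.2,0],"roll":0.102},{"offset":[0,-0.2,0],"roll":0.102},{"offset":[0,0,0],"roll":0},{"offset":[0,0,0],"roll":0}])

```text
t: 28.5
tool_pos: [0.6286, 0.1319, 0.1196]
orientation: [0.068, 3.138, 0.001]
force: [0.3, -0.5, -0.7]
opening: 0.0202
```

Emit:
step_arm(deltas=[{"offset":[0.7,0,0],"roll":0},{"offset":[0.75,0,-0.1],"roll":0},{"offset":[0.75,0,-0.1],"roll":0},{"offset":[0.75,0,-0.1],"roll":0},{"offset":[0,0,0],"roll":0},{"offset":[0,0,0],"roll":0}])

```text
t: 29.25
tool_pos: [0.6014, 0.1332, 0.1234]
orientation: [0.071, 3.132, 0.002]
force: [13.5, 1.9, -0.7]
opening: 0.0198
```

```bash
python3 - <<'E'
from h import *
flat()
t=shot('top'); cv2.imwrite('pics/g8.png',cv2.resize(t['pixels'][160:260,200:340],None,fx=4,fy=4,interpolation=2)[:,:,::-1])
E
```

```text
pose [0.6014 0.1332 0.1234 1.5255] b -0.045 F [13.5  1.9 -0.7] 0.0198
C from tcp [0.5404 0.136 ]
well [(0.77, [0.5292, 0.0972])] lug [(0.71, [0.5805, 0.105])] drum [(0.62, [0.5395, 0.0934])] dock [(0.24, [0.6192, 0.1276])] 
well [(0.79, [0.5254, 0.0925])] lug [] drum [(0.64, [0.5285, 0.0866])] dock [(0.8, [0.5402, 0.1236])] 
score 0.74 3028 [305.9, 240.0]
C [0.5272 0.0953] lean [] cost 0.025
```

View pics/g8.png

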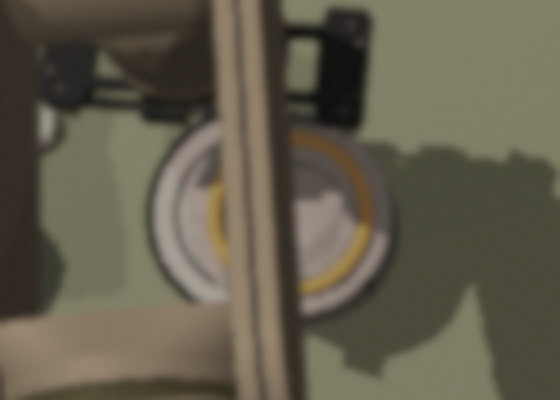

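The lug slipped out of the pads during that yaw. The drum is flat at about (0.53,0.095), 4 cm short of the pad. I'll back off, re-measure and regrip.

Emit:
step_arm(deltas=[{"offset":[-1.5,0,0],"roll":0},{"offset":[0,0,-2.5],"roll":0},{"offset":[0,0,-3],"roll":0},{"offset":[-2,0,-3],"roll":0},{"offset":[-2,0,0],"roll":0},{"offset":[0,0,0],"roll":0}], fingers=5)

```text
t: 30.65
tool_pos: [0.6531, 0.1303, 0.2062]
orientation: [0.072, 3.14, 0.0]
force: [-0.3, 0.2, -0.6]
opening: 0.0502
```

```bash
python3 - <<'E'
from h import *
flat()
for i in range(2):
    t,s,o=est()
c=maskpts(t,'dock',0.0015); print(circ(c[0]) if c else None)
c=maskpts(s,'dock',0.0015); print(circ(c[0]) if c else None)
a=cv2.resize(t['pixels'][160:260,200:340],(420,300)); b=cv2.resize(s['pixels'][130:290,230:370],(420,480))
cv2.imwrite('pics/g9.png',np.hstack([cv2.copyMakeBorder(a,0,180,0,0,0),b])[:,:800,::-1])
E
```

```text
pose [0.6531 0.1303 0.2062 1.5249] b -0.046 F [-0.3  0.2 -0.6] 0.0502
C from tcp [0.5922 0.1331]
well [(0.57, [0.5303, 0.0965])] lug [(0.61, [0.581, 0.105])] drum [(0.57, [0.5433, 0.0901])] dock [(0.68, [0.6262, 0.13])] 
well [(0.66, [0.5213, 0.0987])] lug [(0.75, [0.5832, 0.1127])] drum [(0.63, [0.5253, 0.0888])] dock [(0.94, [0.5422, 0.1247])] 
score 0.77 3067 [305.7, 239.4]
C [0.5286 0.0959] lean [] cost 0.027
lug [0.5867 0.1128 0.1624] gap 0.0033
wing side only [323.8, 231.5]
well [0.5258 0.0986 0.0952] gap 0.0103
drum [0.535  0.096  0.0034] gap 0.0208
lug [0.5856 0.1073 0.1444] gap 0.0047
wing side only [319.7, 233.0]
well [0.5265 0.0996 0.0959] gap 0.0044
drum [0.5298 0.1014 0.017 ] gap 0.0116
(array([0.59398212, 0.18125657]), np.float64(0.016388590695389962))
(array([0.54215103, 0.13987072]), np.float64(0.06686346397216543))
```

View pics/g9.png

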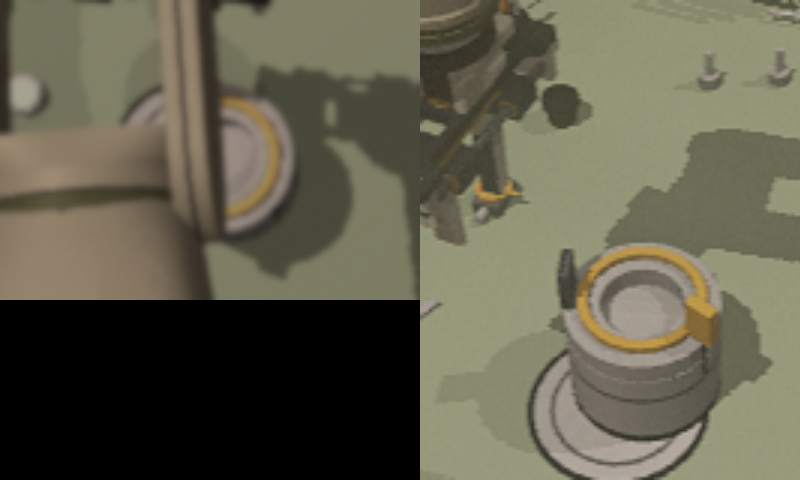

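The drum stands flat, overlapping the pad from behind: C is about (0.528,0.097), with the lug at (0.586,0.110), β about 0.22. One more right-rim swing should bring it nearly home, so I'll regrip.

```bash
python3 - <<'E'
from h import *
c=pose(); g=[.586,.110,.206,.22+np.pi/2]
rows(lin(c,g,4)+lin(g,[.586,.110,.121,.22+np.pi/2],4))
E
```

```text
[{"offset": [1.64, -0.59, 0.0], "roll": -0.066}, {"offset": [1.68, -0.47, 0.0], "roll": -0.067}, {"offset": [1.71, -0.36, 0.0], "roll": -0.066}, {"offset": [1.73, -0.25, 0.0], "roll": -0.067}, {"offset": [-0.0, -0.0, 2.13], "roll": 0.0}, {"offset": [-0.0, -0.0, 2.12], "roll": 0.0}, {"offset": [-0.0, -0.0, 2.13], "roll": 0.0}, {"offset": [-0.0, -0.0, 2.12], "roll": 0.0}]
```

Emit:
step_arm(deltas=[{"offset":[1.64,-0.59,0],"roll":-0.066},{"offset":[1.68,-0.47,0],"roll":-0.067},{"offset":[1.71,-0.36,0],"roll":-0.066},{"offset":[1.73,-0.25,0],"roll":-0.067},{"offset":[0,0,2.1],"roll":0},{"offset":[0,0,2.1],"roll":0},{"offset":[0,0,2.1],"roll":0},{"offset":[0,0,2.1],"roll":0},{"offset":[0,0,0],"roll":0}], fingers=5)

```text
t: 33.48
tool_pos: [0.5849, 0.1098, 0.1189]
orientation: [0.345, -3.119, 0.0]
force: [0.6, -0.1, 0.4]
opening: 0.0501
```

Emit:
step_arm(deltas=[{"offset":[0,0,0],"roll":0},{"offset":[0,0,0],"roll":0},{"offset":[0,0,0],"roll":0},{"offset":[0,0,0],"roll":0},{"offset":[0,0,0],"roll":0}], fingers=2, grip_force=60)

```text
t: 34.1
tool_pos: [0.5865, 0.1104, 0.1229]
orientation: [-0.346, 3.121, 0.001]
force: [-0.8, 3.3, 4.8]
opening: 0.0294
```

```bash
python3 - <<'E'
from h import *
print(pose(),robot.read_state()['wrist_torque'])
s=shot('side'); print([ (r['score'],atz(s,r['xy'],.154)) for r in cams.pinpoint(s,'lug')])
E
```

```text
[0.58646841 0.11043044 0.12290264 1.79130293] [0.53609025 0.04855802 0.14685325]
[(0.6, array([0.59381125, 0.10288905, 0.154     ]))]
```

Emit:
step_arm(deltas=[{"offset":[-0.7,0,0.2],"roll":0},{"offset":[-0.8,0,0.1],"roll":0},{"offset":[-0.8,0,0],"roll":0},{"offset":[-0.8,0,0],"roll":0},{"offset":[0,0,0],"roll":0}])

```text
t: 34.83
tool_pos: [0.6143, 0.1165, 0.1201]
orientation: [0.345, -3.118, 0.001]
force: [-16.2, -1.0, 18.4]
opening: 0.0295
```

```bash
python3 - <<'E'
from h import *
now(-1,.17)
E
```

```text
pose [0.6143 0.1165 0.1201 1.7911] b 0.22 F [-16.2  -1.   18.4] 0.0295
C from tcp [0.5313 0.0979]
score 0.83 2905 [302.7, 237.3]
C [0.5298 0.095 ] lean [0.16  0.056] cost 0.064
```

Emit:
step_arm(deltas=[{"offset":[0,-0.18,0],"roll":0.092},{"offset":[0,-0.18,0],"roll":0.092},{"offset":[0,-0.18,0],"roll":0.092},{"offset":[0,-0.18,0],"roll":0.092},{"offset":[0,-0.18,0],"roll":0.092},{"offset":[0,-0.18,0],"roll":0.092},{"offset":[0,0,0],"roll":0},{"offset":[0.7,0,0],"roll":0},{"offset":[0.75,0,-0.1],"roll":0},{"offset":[0.75,0,-0.1],"roll":0},{"offset":[0.7,0,-0.1],"roll":0},{"offset":[0,0,0],"roll":0}])

```text
t: 36.42
tool_pos: [0.5935, 0.1133, 0.1245]
orientation: [0.518, 3.087, -0.002]
force: [17.5, -7.4, -2.2]
opening: 0.0296
```

```bash
python3 - <<'E'
from h import *
flat()
E
```

```text
pose [0.5935 0.1133 0.1245 1.2381] b -0.333 F [17.5 -7.4 -2.2] 0.0296
C from tcp [0.5358 0.1332]
well [(0.83, [0.5374, 0.1368])] lug [(0.79, [0.5925, 0.1091])] drum [(0.64, [0.5511, 0.137])] dock [] 
well [(0.81, [0.528, 0.1336])] lug [(0.69, [0.5877, 0.1081])] drum [] dock [] 
score 0.56 3214 [300.0, 251.1]
C [0.5339 0.1315] lean [] cost 0.027
```

The drum axis is at about (0.536,0.133), roughly 7 mm short in x. I'll correct with a slight left tilt and a short drag.

Emit:
step_arm(deltas=[{"offset":[0.4,0,-0.5],"roll":0},{"offset":[0.5,0,-0.45],"roll":0},{"offset":[0.5,0,-0.45],"roll":0},{"offset":[0,0,0],"roll":0},{"offset":[-0.3,0.1,0],"roll":0},{"offset":[-0.3,0.1,0],"roll":0},{"offset":[-0.3,0.1,0],"roll":0},{"offset":[-0.5,0,0.45],"roll":0},{"offset":[-0.5,0,0.45],"roll":0},{"offset":[-0.5,0,0.5],"roll":0},{"offset":[0,0,0],"roll":0}])

```text
t: 38.4
tool_pos: [0.5978, 0.1154, 0.122]
orientation: [-0.518, -3.095, 0.001]
force: [-12.6, -1.5, -5.2]
opening: 0.0296
```

```bash
python3 - <<'E'
from h import *
flat()
E
```

```text
pose [0.5978 0.1154 0.122  1.2393] b -0.331 F [-12.6  -1.5  -5.2] 0.0296
C from tcp [0.5401 0.1352]
well [(0.57, [0.5365, 0.1397])] lug [(0.97, [0.5977, 0.1134])] drum [(0.64, [0.5475, 0.1337])] dock [(0.61, [0.5338, -0.4395])] 
well [(0.67, [0.5241, 0.127])] lug [(0.8, [0.6014, 0.1139])] drum [(0.83, [0.5332, 0.119])] dock [] 
score 0.78 3127 [296.4, 251.7]
C [0.5363 0.1327] lean [] cost 0.04
```

Emit:
step_arm(deltas=[{"offset":[0,0,0],"roll":0},{"offset":[0,0,0],"roll":0},{"offset":[0,0,0],"roll":0},{"offset":[0,0,-3],"roll":0},{"offset":[0,0,-4],"roll":0},{"offset":[0,0,-4],"roll":0},{"offset":[0,-4,0],"roll":0},{"offset":[0,-4,0],"roll":0},{"offset":[0,-4,0],"roll":0},{"offset":[0,-4,0],"roll":0},{"offset":[0,-4,0],"roll":0},{"offset":[0,-4,0],"roll":0}], fingers=5)

```text
t: 40.5
tool_pos: [0.5212, -0.1131, 0.2331]
orientation: [0.518, 3.096, -0.0]
force: [0.9, 0.7, 0.5]
opening: 0.0497
```

```bash
python3 - <<'E'
from h import *
print(pose())
flat()
t=shot('top');s=shot('side')
for q in(t,s):
  for k,z in(('basket0',.0),('wing',.1545),('cover',0)):
    print(k,[(round(r['score'],2),np.round(r['xy'],1).tolist(),atz(q,r['xy'],z)[:2].round(4).tolist()) for r in cams.pinpoint(q,k)[:5]])
m=rend(t,[dverts((.540,.134),-.33+np.pi/2,0,0)[0]])
im=cv2.resize(t['pixels'][150:260,200:360],None,fx=5,fy=5,interpolation=2)[:,:,::-1].copy()
for C,rad,z,c in(((.545,.132),.080,.0015,(0,0,255)),((.540,.134),.066,0,(255,0,0)),((.540,.134),.066,.11,(255,0,0)),((.540,.134),.054,.118,(0,255,0))):
    q=np.array([(proj(t,[C[0]+rad*np.cos(a),C[1]+rad*np.sin(a),z])-[200,150])*5 for a in _a]).astype(np.int32); cv2.polylines(im,[q],True,c,1)
cv2.imwrite('pics/g10.png',im)
E
```

```text
[ 0.521204   -0.11311346  0.23311109  1.23907413]
pose [ 0.5212 -0.1131  0.2331  1.2391] b -0.332 F [0.9 0.7 0.5] 0.0497
C from tcp [ 0.4635 -0.0932]
well [(0.79, [0.5345, 0.1419])] lug [(0.71, [0.5954, 0.1153])] drum [] dock [(0.5, [0.3272, -0.2977])] 
well [(0.75, [0.5264, 0.1362])] lug [(0.81, [0.6013, 0.1084])] drum [(0.73, [0.6753, -0.0068])] dock [] 
score 0.92 3185 [294.4, 251.2]
C [-0.1314  0.1607] lean [] cost 1.535
basket0 [(0.39, [424.0, 215.4], [0.5511, -0.3297]), (0.3, [262.1, 212.6], [0.5444, 0.1376]), (0.26, [195.8, 228.1], [0.494, 0.3234])]
wing [(0.63, [236.0, 219.5], [0.5047, 0.1811])]
cover []
basket0 [(0.63, [347.4, 154.6], [0.5518, -0.3357]), (0.6, [375.6, 179.1], [0.4314, -0.2546]), (0.51, [327.3, 160.5], [0.605, -0.2839])]
wing [(0.78, [300.8, 253.3], [0.4962, 0.1905])]
cover [(0.56, [277.6, 339.5], [0.5016, 0.33]), (0.23, [218.4, 240.3], [0.7733, 0.1318])]h.py:88: RuntimeWarning: divide by zero encountered in scalar divide
  w=np.ones_like(m); w[lg&(g<.5)]=0; c+=(w*abs(g-m)).sum()/g.sum()
Traceback (most recent call last):
NameError: name '_a' is not defined
```

```bash
python3 - <<'E'
from h import *
import h; _a=h._a
t=shot('top')
im=cv2.resize(t['pixels'][150:260,200:360],None,fx=5,fy=5,interpolation=2)[:,:,::-1].copy()
hs=cv2.cvtColor(t['pixels'],cv2.COLOR_RGB2HSV); ys,xs=np.where((hs[...,1]>110)&(hs[...,2]>70)&(hs[...,0]>12)&(hs[...,0]<32))
P=np.array([atz(t,(x,y),.118)[:2] for x,y in zip(xs,ys) if 225<x<300 and 175<y<250])
d=np.hypot(*(P-[.54,.134]).T); Q=P[d<.058]; print('collar circle',len(P),circ(Q))
W=P[d>.06]; print('wing px',len(W),W.mean(0) if len(W) else None)
C=(.540,.134)
for C,rad,z,c in(((.545,.132),.080,.0015,(0,0,255)),(C,.066,.11,(255,0,0)),(C,.054,.118,(0,255,0))):
    q=np.array([(proj(t,[C[0]+rad*np.cos(a),C[1]+rad*np.sin(a),z])-[200,150])*5 for a in _a]).astype(np.int32); cv2.polylines(im,[q],True,c,1)
cv2.imwrite('pics/g10.png',im)
E
```

```text
collar circle 395 (array([0.53940811, 0.13413907]), np.float64(0.04948863536348464))
wing px 36 [0.50088278 0.19089731]
```

View pics/g10.png

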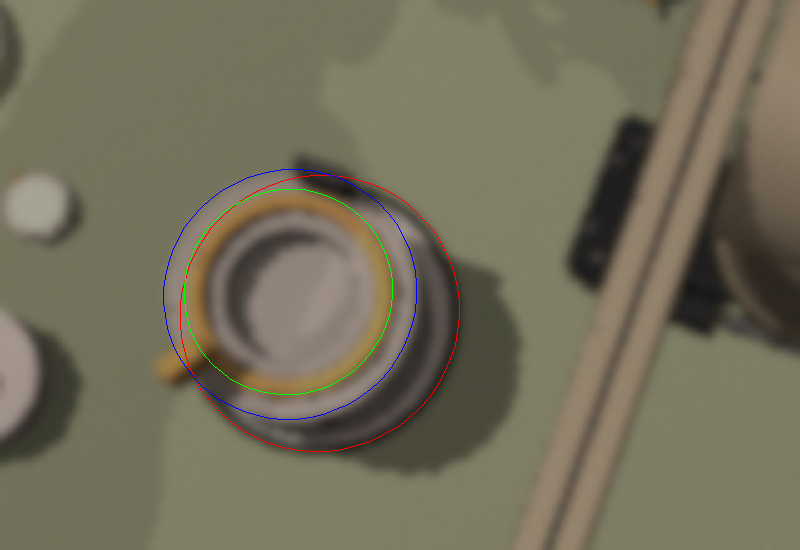

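The top view puts the drum axis at (0.5394,0.1341), 3–6 mm from the pad centre, and the drum stands flat. The collar is still open. Now locate the baskets.

```bash
cat >> h.py <<'E'
def baskets(names=('top','side')):
    for n in names:
        p=shot(n)
        for r in cams.silhouettes(p,'basket0')[:4]:
            m=r['mask']; ys,xs=np.where(m)
            if len(ys)==0: continue
            top=(xs[ys<=ys.min()+1].mean(),ys.min()+.5)
            print(n,round(r['score'],2),len(ys),np.round(r['xy'],1),'cen@.02',atz(p,r['xy'],.015)[:2].round(4),'top@.046',atz(p,top,.046)[:2].round(4))
        for r in cams.pinpoint(p,'basket0')[:4]: print(n,'pp',round(r['score'],2),np.round(r['xy'],1),atz(p,r['xy'],0)[:2].round(4))
E
python3 - <<'E'
from h import *
baskets()
E
```

```text
top 0.5 57 [425.4 214.4] cen@.02 [ 0.552  -0.3299] top@.046 [ 0.5502 -0.3208]
top pp 0.5 [423.5 216.9] [ 0.5466 -0.3282]
side 0.51 73 [376.9 174.9] cen@.02 [ 0.4298 -0.2589] top@.046 [ 0.4307 -0.24  ]
side 0.4 57 [324.5 155.1] cen@.02 [ 0.6173 -0.2899] top@.046 [ 0.61   -0.2839]
side pp 0.63 [375.8 179.1] [ 0.4308 -0.2548]
side pp 0.59 [346.6 156.8] [ 0.5508 -0.3241]
side pp 0.53 [324.3 156.5] [ 0.6213 -0.2993]
```

```bash
python3 - <<'E'
from h import *
c=pose(); g=[.551,-.327,.12,.19]
e=rows(lin(c,g,7)); rows(lin(g,[.551,-.327,.06,.19],2),e)
E
```

```text
[{"offset": [-1.41, -2.77, 1.6], "roll": 0.15}, {"offset": [-1.8, -2.52, 1.6], "roll": 0.15}, {"offset": [-2.16, -2.23, 1.6], "roll": 0.15}, {"offset": [-2.48, -1.88, 1.6], "roll": 0.149}, {"offset": [-2.72, -1.49, 1.6], "roll": 0.15}, {"offset": [-2.91, -1.07, 1.6], "roll": 0.15}, {"offset": [-3.04, -0.62, 1.61], "roll": 0.15}]
[{"offset": [-0.0, 0.0, 3.0], "roll": -0.0}, {"offset": [-0.0, 0.0, 3.0], "roll": -0.0}]
```

Emit:
step_arm(deltas=[{"offset":[-1.41,-2.77,1.6],"roll":0.15},{"offset":[-1.8,-2.52,1.6],"roll":0.15},{"offset":[-2.16,-2.23,1.6],"roll":0.15},{"offset":[-2.48,-1.88,1.6],"roll":0.15},{"offset":[-2.72,-1.49,1.6],"roll":0.15},{"offset":[-2.91,-1.07,1.6],"roll":0.15},{"offset":[-3.04,-0.62,1.6],"roll":0.15},{"offset":[0,0,3],"roll":0},{"offset":[0,0,2],"roll":0},{"offset":[0,0,0],"roll":0}], fingers=4, grip_force=15)

```text
t: 43.1
tool_pos: [0.5495, -0.3256, 0.0677]
orientation: [-1.998, -2.418, 0.0]
force: [-0.4, -0.1, 1.0]
opening: 0.04
```

```bash
python3 - <<'E'
from h import *
print(pose()); baskets(('side',))
s=shot('side'); print('tool tip px',proj(s,pose()[:3]))
cv2.imwrite('pics/g11.png',cv2.resize(s['pixels'][100:220,280:440],None,fx=5,fy=5,interpolation=2)[:,:,::-1])
E
```

```text
[ 0.54945573 -0.32559089  0.06765955  0.18955103]
side 0.65 69 [374.4 177.2] cen@.02 [ 0.4344 -0.2461] top@.046 [ 0.4307 -0.24  ]
side 0.64 51 [348.9 153.8] cen@.02 [ 0.5436 -0.3246] top@.046 [ 0.5387 -0.316 ]
side 0.46 53 [325.3 153.4] cen@.02 [ 0.6177 -0.2989] top@.046 [ 0.6135 -0.2933]
side 0.27 662 [296.5 249.9] cen@.02 [0.554  0.0954] top@.046 [0.5826 0.0291]
side pp 0.72 [299.2 266.8] [0.5312 0.1328]
side pp 0.64 [376.3 177.1] [ 0.4317 -0.2642]
side pp 0.52 [349.3 151.5] [ 0.5507 -0.3533]
side pp 0.51 [323.1 159.2] [ 0.6204 -0.2851]
tool tip px [347.56515361 139.30322559]
```

View pics/g11.png

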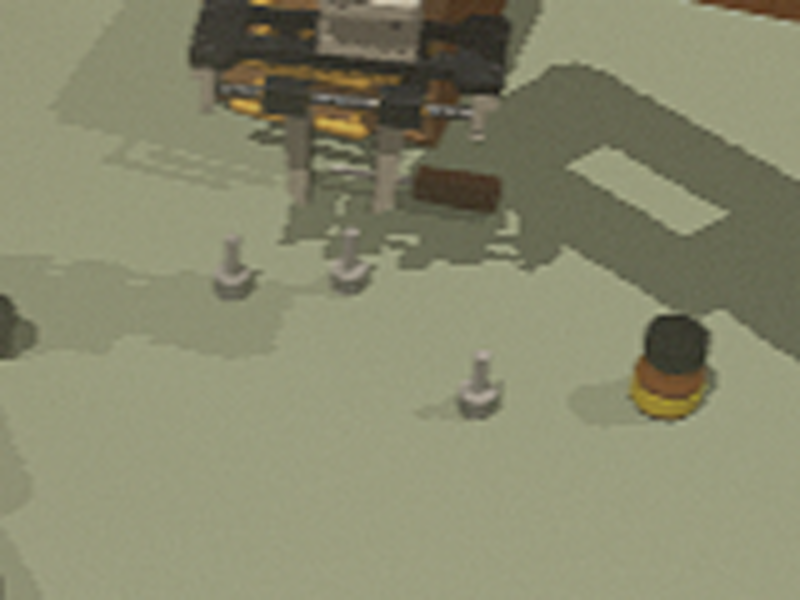

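Fingers straddle above the middle basket (stem top at crop (350,228)); the others have stem tops at (233,238) and (483,354).

```bash
python3 - <<'E'
from h import *
s=shot('side')
for n,t,b in(('A',(350,230),(349,278)),('C',(233,240),(234,281)),('B',(483,357),(480,401))):
    f=lambda q:(q[0]/5+280,q[1]/5+100)
    print(n,atz(s,f(t),.045)[:2].round(4),atz(s,f(b),.006)[:2].round(4))
print(atz(s,(348.3,141.2),pose()[2]))
E
```

```text
A [ 0.5429 -0.3292] [ 0.5408 -0.327 ]
C [ 0.6112 -0.2928] [ 0.6117 -0.2971]
B [ 0.4293 -0.2422] [ 0.4278 -0.2441]
[ 0.54669054 -0.31883437  0.07181803]
```

Emit:
step_arm(deltas=[{"offset":[-0.4,-0.3,1],"roll":0},{"offset":[0,0,1.5],"roll":0},{"offset":[0,0,1.5],"roll":0},{"offset":[0,0,0.75],"roll":0},{"offset":[0,0,0],"roll":0}])

```text
t: 43.98
tool_pos: [0.548, -0.3308, 0.0211]
orientation: [-2.0, -2.419, 0.0]
force: [0.6, -0.4, -0.5]
opening: 0.0399
```

Emit:
step_arm(deltas=[{"offset":[0,0,0],"roll":0},{"offset":[0,0,0],"roll":0},{"offset":[0,0,0],"roll":0},{"offset":[0,0,0],"roll":0}], fingers=0)

```text
t: 44.48
tool_pos: [0.5489, -0.3316, 0.023]
orientation: [2.001, 2.421, 0.0]
force: [-0.7, 0.3, -0.3]
opening: 0.009
```

```bash
python3 - <<'E'
from h import *
c=pose(); u=np.r_[c[:2],.20,c[3]]; g=[.5357,.1527,.20,.19]
e=rows(lin(c,u,4)+lin(u,g,13)+lin(g,[.5357,.1527,.115,.19],4))
print(robot.read_state()['opening'])
E
```

```text
[{"offset": [0.0, 0.0, -4.43], "roll": -0.0}, {"offset": [0.0, 0.0, -4.42], "roll": -0.0}, {"offset": [0.0, 0.0, -4.43], "roll": -0.0}, {"offset": [0.0, 0.0, -4.42], "roll": -0.0}, {"offset": [3.68, 0.6, -0.0], "roll": -0.0}, {"offset": [3.68, 0.6, -0.0], "roll": -0.0}, {"offset": [3.68, 0.6, -0.0], "roll": -0.0}, {"offset": [3.67, 0.6, -0.0], "roll": -0.0}, {"offset": [3.68, 0.6, -0.0], "roll": -0.0}, {"offset": [3.68, 0.6, -0.0], "roll": -0.0}, {"offset": [3.68, 0.6, -0.0], "roll": -0.001}, {"offset": [3.68, 0.6, -0.0], "roll": 0.0}, {"offset": [3.68, 0.61, -0.0], "roll": 0.0}, {"offset": [3.67, 0.6, -0.0], "roll": 0.0}, {"offset": [3.68, 0.6, -0.0], "roll": 0.0}, {"offset": [3.68, 0.61, -0.0], "roll": 0.0}, {"offset": [3.68, 0.6, -0.0], "roll": -0.0}, {"offset": [-0.0, 0.0, 2.12], "roll": -0.0}, {"offset": [-0.0, 0.0, 2.13], "roll": -0.0}, {"offset": [-0.0, 0.0, 2.12], "roll": -0.0}, {"offset": [-0.0, 0.0, 2.13], "roll": -0.0}]
0.008995510127186102
```

Emit:
step_arm(deltas=[{"offset":[0,0,-4.4],"roll":0},{"offset":[0,0,-4.4],"roll":0},{"offset":[0,0,-4.5],"roll":0},{"offset":[0,0,-4.4],"roll":0},{"offset":[3.68,0.6,0],"roll":0},{"offset":[3.68,0.6,0],"roll":0},{"offset":[3.68,0.6,0],"roll":0},{"offset":[3.68,0.6,0],"roll":0},{"offset":[3.68,0.6,0],"roll":0},{"offset":[3.68,0.6,0],"roll":0}])

```text
t: 45.72
tool_pos: [0.5424, -0.1066, 0.1996]
orientation: [2.002, 2.421, 0.0]
force: [0.7, 0.2, 0.1]
opening: 0.0099
```

Emit:
step_arm(deltas=[{"offset":[3.68,0.6,0],"roll":0},{"offset":[3.68,0.6,0],"roll":0},{"offset":[3.68,0.6,0],"roll":0},{"offset":[3.68,0.6,0],"roll":0},{"offset":[3.68,0.6,0],"roll":0},{"offset":[3.68,0.6,0],"roll":0},{"offset":[3.68,0.6,0],"roll":0},{"offset":[0,0,0],"roll":0},{"offset":[0,0,0],"roll":0}])

```text
t: 46.85
tool_pos: [0.5353, 0.1527, 0.1994]
orientation: [2.001, 2.422, -0.001]
force: [-0.8, -0.8, -0.7]
opening: 0.0096
```

```bash
python3 - <<'E'
from h import *
p=pose(); print(p,robot.read_state()['opening'],robot.read_state()['force'])
rows([[.5357,.1527,p[2],.19]])
s=shot('side'); print([(r['score'],r['xy'],r['mask'].sum()) for r in cams.silhouettes(s,'basket0')[:5]], proj(s,[.5357,.1527,.18]))
E
```

```text
[0.53534209 0.15271604 0.1994149  0.18951719] 0.009587105745672913 [-0.82870675 -0.82673903 -0.74577761]
[{"offset": [-0.01, 0.03, 0.0], "roll": -0.0}]
[(0.72, [302.1, 247.2], np.int64(538)), (0.58, [292.8, 226.4], np.int64(123)), (0.56, [374.2, 177.4], np.int64(60))] [290.67091517 228.68804972]
```

Emit:
step_arm(deltas=[{"offset":[0,0,2.5],"roll":0},{"offset":[0,0,2.5],"roll":0},{"offset":[0,0,2],"roll":0},{"offset":[0,0,1.2],"roll":0},{"offset":[0,0,0.5],"roll":0},{"offset":[0,0,0],"roll":0}])

```text
t: 47.7
tool_pos: [0.5356, 0.1529, 0.1127]
orientation: [2.002, 2.421, -0.0]
force: [-0.5, -0.6, -0.9]
opening: 0.0094
```

Emit:
step_arm(deltas=[{"offset":[0,0,0],"roll":0},{"offset":[0,0,0],"roll":0},{"offset":[0,0,-2],"roll":0},{"offset":[0,0,-3],"roll":0},{"offset":[0,0,-4],"roll":0},{"offset":[0,0,0],"roll":0}], fingers=1.8)

```text
t: 48.45
tool_pos: [0.5383, 0.1537, 0.2088]
orientation: [1.998, 2.417, 0.011]
force: [0.0, 0.8, -0.3]
opening: 0.0177
```

```bash
python3 - <<'E'
from h import *
print(pose()); baskets(('top','side'))
e=rows([np.r_[pose()[:2],.2,pose()[3]]])
E
```

```text
[0.53828948 0.15371369 0.20881604 0.18916181]
top 0.19 241 [277.1 204.1] cen@.02 [0.5682 0.0942] top@.046 [0.6059 0.1439]
top pp 0.56 [396.7 252.2] [ 0.4429 -0.2506]
top pp 0.51 [414.8 193.8] [ 0.6137 -0.3033]
side 0.59 225 [411.5 171.8] cen@.02 [ 0.3308 -0.3113] top@.046 [ 0.3253 -0.3136]
side 0.54 96 [292.  248.7] cen@.02 [0.5667 0.096 ] top@.046 [0.5629 0.0974]
side 0.38 52 [326.8 152.9] cen@.02 [ 0.6139 -0.3031] top@.046 [ 0.6117 -0.2886]
side 0.16 1057 [279.1 335.7] cen@.02 [0.4983 0.3264] top@.046 [0.507  0.2916]
side pp 0.6 [325.1 156. ] [ 0.6197 -0.3026]
side pp 0.51 [372.4 179.4] [ 0.4405 -0.2497]
side pp 0.4 [290.9 253.2] [0.5687 0.101 ]
[{"offset": [0.0, 0.0, 0.14], "roll": -0.0}]
```

```bash
python3 - <<'E'
from h import *
s=shot('side'); t=shot('top')
print('A in well, side z.09',[atz(s,r['xy'],.09)[:2].round(4) for r in cams.pinpoint(s,'basket0') if r['xy'][1]>230])
c=pose(); h=[.485,-.05,.2,.75]; g=[.438,-.249,.09,1.239]
e=rows(lin(c,h,6)+lin(h,g,6))
E
```

```text
A in well, side z.09 [array([0.5365, 0.1542])]
[{"offset": [-3.17, -1.45, 0.03], "roll": -0.094}, {"offset": [-3.01, -1.75, 0.02], "roll": -0.093}, {"offset": [-2.84, -2.01, 0.03], "roll": -0.094}, {"offset": [-2.64, -2.28, 0.03], "roll": -0.093}, {"offset": [-2.42, -2.51, 0.03], "roll": -0.094}, {"offset": [-2.17, -2.73, 0.02], "roll": -0.093}, {"offset": [-1.89, -2.83, 1.84], "roll": -0.082}, {"offset": [-1.66, -2.98, 1.83], "roll": -0.081}, {"offset": [-1.41, -3.1, 1.83], "roll": -0.082}, {"offset": [-1.15, -3.21, 1.84], "roll": -0.081}, {"offset": [-0.88, -3.29, 1.83], "roll": -0.082}, {"offset": [-0.61, -3.35, 1.83], "roll": -0.081}]
```

Emit:
step_arm(deltas=[{"offset":[-3.17,-1.45,0],"roll":-0.094},{"offset":[-3.01,-1.75,0],"roll":-0.093},{"offset":[-2.84,-2.01,0],"roll":-0.094},{"offset":[-2.64,-2.28,0],"roll":-0.093},{"offset":[-2.42,-2.51,0],"roll":-0.094},{"offset":[-2.17,-2.73,0],"roll":-0.093},{"offset":[-1.89,-2.83,1.84],"roll":-0.082},{"offset":[-1.66,-2.98,1.83],"roll":-0.081},{"offset":[-1.41,-3.1,1.83],"roll":-0.082},{"offset":[-1.15,-3.21,1.84],"roll":-0.081},{"offset":[-0.88,-3.29,1.83],"roll":-0.082},{"offset":[-0.61,-3.35,1.83],"roll":-0.081}], fingers=4)

```text
t: 50.4
tool_pos: [0.4379, -0.2498, 0.0917]
orientation: [-0.515, -3.099, -0.0]
force: [0.6, 0.0, 0.2]
opening: 0.0397
```

```bash
python3 - <<'E'
from h import *
print(pose()); baskets(('top','side','side'))
E
```

```text
[ 0.43793311 -0.24982661  0.09168824  1.24164183]
top 0.67 327 [287.1 223.7] cen@.02 [0.5131 0.0634] top@.046 [0.6047 0.0923]
top 0.38 70 [249.1 206.9] cen@.02 [0.5576 0.1733] top@.046 [0.5544 0.1658]
top 0.2 2156 [258.7 211.1] cen@.02 [0.5465 0.1454] top@.046 [0.626  0.1387]
top pp 0.67 [262.9 135. ] [0.7762 0.1474]
top pp 0.61 [249.1 212.3] [0.5441 0.1748]
top pp 0.6 [412.5 192.7] [ 0.6168 -0.2966]
side 0.58 59 [291.2 247.6] cen@.02 [0.5702 0.0935] top@.046 [0.5629 0.0974]
side 0.42 84 [324.5 153.1] cen@.02 [ 0.6208 -0.2994] top@.046 [ 0.6119 -0.2939]
side 0.42 59 [375.7 176.6] cen@.02 [ 0.4313 -0.2502] top@.046 [ 0.4298 -0.2404]
side pp 0.57 [273.6 166. ] [ 0.7605 -0.1967]
side pp 0.53 [323.7 156. ] [ 0.6241 -0.3009]
side pp 0.53 [198.1 325.9] [0.6891 0.3657]
side pp 0.49 [293.2 253.1] [0.563  0.0985]
side 0.6 61 [325.7 154.8] cen@.02 [ 0.6141 -0.2927] top@.046 [ 0.61   -0.2839]
side pp 0.57 [373.9 180.1] [ 0.4352 -0.2483]
side pp 0.46 [324.6 158.6] [ 0.6167 -0.2896]
side pp 0.38 [291.8 255. ] [0.5641 0.1055]
side pp 0.34 [250.7 311.2] [0.5914 0.2893]
```

Emit:
step_arm(deltas=[{"offset":[0.1,0,2],"roll":0},{"offset":[0,0,2],"roll":0},{"offset":[0,0,2],"roll":0},{"offset":[0,0,1.05],"roll":0},{"offset":[0,0,0],"roll":0}])

```text
t: 51.48
tool_pos: [0.4373, -0.2479, 0.0217]
orientation: [-0.518, -3.098, -0.001]
force: [-1.2, -0.3, 0.7]
opening: 0.0399
```

Emit:
step_arm(deltas=[{"offset":[0,0,0],"roll":0},{"offset":[0,0,0],"roll":0},{"offset":[0,0,0],"roll":0},{"offset":[0,0,0],"roll":0}], fingers=0)

```text
t: 51.98
tool_pos: [0.4377, -0.2487, 0.0223]
orientation: [0.519, 3.098, -0.0]
force: [-0.5, -0.4, 1.5]
opening: 0.0097
```

```bash
python3 - <<'E'
from h import *
c=pose(); print(c,robot.read_state()['opening'])
g=np.r_[np.array([.5394,.1341])+.019*U(-.33),.21,1.241]; print(g); u=np.r_[c[:2],.21,c[3]]
rows([u]); rows(lin(u,g,11)[:1])
E
```

```text
[ 0.43767282 -0.24866112  0.02229986  1.2389221 ] 0.009704068387218035
[0.5573748  0.12794318 0.21       1.241     ]
[{"offset": [0.0, 0.0, -18.77], "roll": -0.0}]
[{"offset": [0.09, 3.59, -18.77], "roll": -0.0}]
```

Emit:
step_arm(deltas=[{"offset":[0,0,-4.7],"roll":0},{"offset":[0,0,-4.7],"roll":0},{"offset":[0,0,-4.7],"roll":0},{"offset":[0,0,-4.7],"roll":0},{"offset":[0.09,3.59,0],"roll":0},{"offset":[0.09,3.59,0],"roll":0},{"offset":[0.09,3.59,0],"roll":0},{"offset":[0.09,3.59,0],"roll":0},{"offset":[0.09,3.59,0],"roll":0},{"offset":[0.09,3.59,0],"roll":0}])

```text
t: 53.22
tool_pos: [0.5027, -0.042, 0.21]
orientation: [-0.519, -3.098, 0.0]
force: [-0.5, -0.3, -0.2]
opening: 0.0093
```

Emit:
step_arm(deltas=[{"offset":[0.09,3.59,0],"roll":0},{"offset":[0.09,3.59,0],"roll":0},{"offset":[0.09,3.59,0],"roll":0},{"offset":[0.09,3.59,0],"roll":0},{"offset":[0.09,3.59,0],"roll":0},{"offset":[0,0,0],"roll":0},{"offset":[0,0,0],"roll":0}])

```text
t: 54.1
tool_pos: [0.5565, 0.1276, 0.2098]
orientation: [-0.518, -3.098, 0.001]
force: [-0.6, -0.7, -0.5]
opening: 0.0091
```

```bash
python3 - <<'E'
from h import *
c=pose(); print(c,robot.read_state()['opening'])
rows([[.5574,.1279,.111,1.241]])
s=shot('side'); 
for r in cams.silhouettes(s,'basket0')[:5]: print(r['score'],r['xy'],r['mask'].sum())
print(proj(s,[.5574,.1279,.19]), [ (r['score'],atz(s,r['xy'],.088)) for r in cams.pinpoint(s,'well')[:1]])
E
```

```text
[0.55651876 0.12764417 0.20975829 1.2393881 ] 0.009065100913562385
[{"offset": [-0.08, 0.05, 9.88], "roll": -0.002}]
0.57 [294.3, 247.9] 79
0.49 [288.9, 211.5] 111
0.45 [326.0, 154.5] 50
[286.08223693 215.40563827] [(0.62, array([0.52773846, 0.13419414, 0.088     ]))]
```

Emit:
step_arm(deltas=[{"offset":[0,0,3],"roll":0},{"offset":[0,0,2.5],"roll":0},{"offset":[0,0,2],"roll":0},{"offset":[0,0,1.5],"roll":0},{"offset":[0,0,0.7],"roll":0},{"offset":[0,0,0],"roll":0}])

```text
t: 55.0
tool_pos: [0.5568, 0.128, 0.1129]
orientation: [-0.519, -3.098, 0.0]
force: [0.1, 0.3, -0.8]
opening: 0.0093
```

Emit:
step_arm(deltas=[{"offset":[0,0,0],"roll":0},{"offset":[0,0,0],"roll":0},{"offset":[0,0,-2],"roll":0},{"offset":[0,0,-3],"roll":0},{"offset":[0,0,-4],"roll":0},{"offset":[0,0,0],"roll":0}], fingers=1.8)

```text
t: 55.75
tool_pos: [0.5597, 0.1285, 0.2095]
orientation: [0.517, 3.09, 0.004]
force: [-0.1, 0.1, 0.5]
opening: 0.0176
```

```bash
python3 - <<'E'
from h import *
c=pose(); print(c)
h=[.58,-.09,.2,.2]; g=[.616,-.300,.09,-.85]
rows(lin(c,h,6)+lin(h,g,6))
baskets(('side',))
E
```

```text
[0.55971745 0.12849723 0.20947465 1.23911259]
[{"offset": [-1.51, -3.33, 0.16], "roll": 0.173}, {"offset": [-2.05, -3.03, 0.16], "roll": 0.173}, {"offset": [-2.55, -2.62, 0.15], "roll": 0.174}, {"offset": [-2.96, -2.15, 0.16], "roll": 0.173}, {"offset": [-3.29, -1.6, 0.16], "roll": 0.173}, {"offset": [-3.51, -1.01, 0.16], "roll": 0.173}, {"offset": [-3.55, -0.11, 1.83], "roll": 0.175}, {"offset": [-3.52, 0.51, 1.83], "roll": 0.175}, {"offset": [-3.37, 1.12, 1.84], "roll": 0.175}, {"offset": [-3.12, 1.68, 1.83], "roll": 0.175}, {"offset": [-2.79, 2.21, 1.83], "roll": 0.175}, {"offset": [-2.35, 2.65, 1.84], "roll": 0.175}]
side 0.61 78 [290.4 239.1] cen@.02 [0.5835 0.0683] top@.046 [0.5824 0.0659]
side pp 0.54 [196.3 327.6] [0.6907 0.3708]
side pp 0.53 [327.2 159.2] [ 0.6076 -0.2899]
side pp 0.51 [292.  253.6] [0.5654 0.1011]
side pp 0.38 [293.  243.7] [0.5759 0.07  ]
```

Emit:
step_arm(deltas=[{"offset":[-1.51,-3.33,0],"roll":0.173},{"offset":[-2.05,-3.03,0],"roll":0.173},{"offset":[-2.55,-2.62,0],"roll":0.174},{"offset":[-2.96,-2.15,0],"roll":0.173},{"offset":[-3.29,-1.6,0],"roll":0.173},{"offset":[-3.51,-1.01,0],"roll":0.173},{"offset":[-3.55,-0.11,2],"roll":0.175},{"offset":[-3.52,0.51,2],"roll":0.175},{"offset":[-3.37,1.12,2],"roll":0.175},{"offset":[-3.12,1.68,2],"roll":0.175},{"offset":[-2.79,2.21,2],"roll":0.175},{"offset":[-2.35,2.65,2],"roll":0.175}], fingers=4)

```text
t: 57.4
tool_pos: [0.6121, -0.3009, 0.0807]
orientation: [-2.941, -1.099, 0.003]
force: [0.6, -0.3, 0.3]
opening: 0.0402
```

```bash
python3 - <<'E'
from h import *
print(pose()); baskets(('top','side','side'))
c=pose(); rows([[.616,-.300,.021,-.85]])
E
```

```text
[ 0.61210399 -0.30094872  0.08070837 -0.85580301]
top 0.73 2046 [262.9 211.2] cen@.02 [0.5465 0.1335] top@.046 [0.626  0.1381]
top 0.65 76 [248.9 207.6] cen@.02 [0.5556 0.1737] top@.046 [0.5543 0.1666]
top pp 0.49 [260.  205.3] [0.5655 0.1447]
top pp 0.48 [248.6 208.2] [0.556  0.1769]
side 0.54 60 [327.1 155.6] cen@.02 [ 0.6083 -0.2906] top@.046 [ 0.6135 -0.2933]
side 0.47 60 [293.3 247.8] cen@.02 [0.5647 0.0921] top@.046 [0.5616 0.1004]
side pp 0.59 [327.  156.7] [ 0.6125 -0.3015]
side pp 0.53 [292.4 251.4] [0.5673 0.0942]
side pp 0.45 [289.2 242.3] [0.5876 0.0693]
side 0.53 57 [326.5 154.1] cen@.02 [ 0.6128 -0.297 ] top@.046 [ 0.6123 -0.2884]
side 0.43 87 [290.8 237.4] cen@.02 [0.5848 0.0626] top@.046 [0.581 0.069]
side pp 0.47 [324.2 156.9] [ 0.621  -0.2972]
side pp 0.46 [291.5 242.6] [0.5813 0.0681]
side pp 0.37 [290.8 250.3] [0.5727 0.0924]
[{"offset": [0.15, 0.19, 6.3], "roll": 0.002}]
```

Emit:
step_arm(deltas=[{"offset":[0.2,0.15,1.8],"roll":0},{"offset":[0,0,2],"roll":0},{"offset":[0,0,1.5],"roll":0},{"offset":[0,0,0.7],"roll":0},{"offset":[0,0,0],"roll":0}])

```text
t: 58.48
tool_pos: [0.6149, -0.2999, 0.0219]
orientation: [-2.939, -1.107, 0.002]
force: [-0.1, -0.2, -0.3]
opening: 0.04
```

Emit:
step_arm(deltas=[{"offset":[0,0,0],"roll":0},{"offset":[0,0,0],"roll":0},{"offset":[0,0,0],"roll":0},{"offset":[0,0,0],"roll":0}], fingers=0)

```text
t: 58.98
tool_pos: [0.6157, -0.3003, 0.0234]
orientation: [2.939, 1.108, 0.0]
force: [-0.7, -0.5, 0.5]
opening: 0.0094
```

```bash
python3 - <<'E'
from h import *
c=pose(); print(c,robot.read_state()['opening'])
g=np.r_[np.array([.5394,.1341])+.019*U(-.33-2.0944),.21,-.855]; print(g); u=np.r_[c[:2],.21,c[3]]
rows([u]); rows(lin(u,g,12)[:1],u)
E
```

```text
[ 0.61569566 -0.30031659  0.02337466 -0.85000633] 0.00938639124239757
[ 0.52508058  0.12161184  0.21       -0.855     ]
[{"offset": [0.0, 0.0, -18.66], "roll": -0.0}]
[{"offset": [1.75, -3.14, 0.0], "roll": 0.0}]
```

Emit:
step_arm(deltas=[{"offset":[0,0,-4.7],"roll":0},{"offset":[0,0,-4.7],"roll":0},{"offset":[0,0,-4.7],"roll":0},{"offset":[0,0,-4.6],"roll":0},{"offset":[1.75,-3.14,0],"roll":0},{"offset":[1.75,-3.14,0],"roll":0},{"offset":[1.75,-3.14,0],"roll":0},{"offset":[1.75,-3.14,0],"roll":0},{"offset":[1.75,-3.14,0],"roll":0},{"offset":[1.75,-3.14,0],"roll":0}])

```text
t: 60.22
tool_pos: [0.5697, -0.0882, 0.2101]
orientation: [2.94, 1.108, 0.0]
force: [-1.3, 0.6, -0.5]
opening: 0.0094
```

Emit:
step_arm(deltas=[{"offset":[1.75,-3.14,0],"roll":0},{"offset":[1.75,-3.14,0],"roll":0},{"offset":[1.75,-3.14,0],"roll":0},{"offset":[1.75,-3.14,0],"roll":0},{"offset":[1.75,-3.14,0],"roll":0},{"offset":[1.75,-3.14,0],"roll":0},{"offset":[0,0,0],"roll":0},{"offset":[0,0,0],"roll":0}])

```text
t: 61.22
tool_pos: [0.5247, 0.1211, 0.2101]
orientation: [2.939, 1.108, -0.0]
force: [0.1, -0.5, -1.1]
opening: 0.0097
```

```bash
python3 - <<'E'
from h import *
c=pose(); print(c,robot.read_state()['opening'])
rows([[.5251,.1216,.111,-.85]])
E
```

```text
[ 0.52466013  0.12109224  0.21006076 -0.84955854] 0.009675045883316743
[{"offset": [0.07, -0.01, 9.91], "roll": 0.0}]
```

Emit:
step_arm(deltas=[{"offset":[0.05,0,3],"roll":0},{"offset":[0,0,2.5],"roll":0},{"offset":[0,0,2],"roll":0},{"offset":[0,0,1.5],"roll":0},{"offset":[0,0,0.75],"roll":0},{"offset":[0,0,0],"roll":0}])

```text
t: 61.98
tool_pos: [0.5251, 0.1217, 0.1125]
orientation: [2.94, 1.108, -0.0]
force: [-0.0, -0.5, -0.3]
opening: 0.0096
```

Emit:
step_arm(deltas=[{"offset":[0,0,0],"roll":0},{"offset":[0,0,0],"roll":0},{"offset":[0,0,-2],"roll":0},{"offset":[0,0,-3],"roll":0},{"offset":[0,0,-4],"roll":0},{"offset":[0,0,0],"roll":0}], fingers=1.8)

```text
t: 62.72
tool_pos: [0.5276, 0.1222, 0.2074]
orientation: [2.938, 1.107, 0.012]
force: [-0.7, -1.0, -0.6]
opening: 0.0185
```

```bash
cat >> h.py <<'E'
def cover():
    t=shot('top');s=shot('side')
    for q in(t,s):
        for k,z in(('cover',0),):
            print(k,[(round(r['score'],2),atz(q,r['xy'],z)[:2].round(4).tolist()) for r in cams.pinpoint(q,k)[:2]])
        for r in cams.silhouettes(q,'cover')[:1]: print('mask',round(r['score'],2),r['mask'].sum(),atz(q,r['xy'],.02)[:2].round(4))
    return t,s
E
python3 - <<'E'
from h import *
c=pose(); print(c)
t,s=cover()
for q in(s,):
  print([(round(r['score'],2),atz(q,r['xy'],.088)[:2].round(4)) for r in cams.pinpoint(q,'basket0')[:5]])
  print([(round(r['score'],2),r['mask'].sum(),atz(q,r['xy'],.11)[:2].round(4)) for r in cams.silhouettes(q,'basket0')[:5]])
E
```

```text
[ 0.52760426  0.12221719  0.20736547 -0.8499287 ]
cover [(0.5, [0.4989, 0.3218]), (0.43, [0.3263, -0.296])]
mask 0.58 136 [0.4922 0.2909]
cover [(0.62, [0.4961, 0.3274])]
mask 0.76 1095 [0.501  0.3249]
[(0.5, array([0.5274, 0.1205])), (0.49, array([0.5447, 0.152 ])), (0.39, array([0.5442, 0.1307]))]
[(0.71, np.int64(2933), array([0.5191, 0.168 ])), (0.54, np.int64(95), array([0.5254, 0.1224])), (0.49, np.int64(78), array([0.535 , 0.1484]))]
```

All three baskets are in the well. Next the cover: I'll grip the knob twice at right angles to centre it, and measure the collar from the side as well.

```bash
python3 - <<'E'
from h import *
c=pose(); g=[.4985,.321,.12,-.85]
rows(lin(c,g,6))
s=shot('side')
hs=cv2.cvtColor(s['pixels'],cv2.COLOR_RGB2HSV); ys,xs=np.where((hs[...,1]>110)&(hs[...,2]>70)&(hs[...,0]>12)&(hs[...,0]<32))
P=np.array([atz(s,(x,y),.118)[:2] for x,y in zip(xs,ys) if 255<x<345 and 210<y<300])
d=np.hypot(*(P-[.537,.132]).T); Q=P[d<.058]; print(len(P),circ(Q))
E
```

```text
[{"offset": [1.87, -2.78, 1.36], "roll": 0.0}, {"offset": [1.87, -2.78, 1.35], "roll": 0.0}, {"offset": [1.86, -2.78, 1.36], "roll": 0.0}, {"offset": [1.87, -2.78, 1.36], "roll": 0.0}, {"offset": [1.87, -2.78, 1.35], "roll": 0.0}, {"offset": [1.87, -2.78, 1.36], "roll": 0.0}]
540 (array([0.53789682, 0.13485647]), np.float64(0.04829676263017962))
```

Emit:
step_arm(deltas=[{"offset":[1.87,-2.78,0],"roll":0},{"offset":[1.87,-2.78,0],"roll":0},{"offset":[1.87,-2.78,0],"roll":0},{"offset":[1.87,-2.78,2.5],"roll":0},{"offset":[1.87,-2.78,2.5],"roll":0},{"offset":[1.87,-2.78,3],"roll":0},{"offset":[0,0,0],"roll":0}], fingers=4.5)

```text
t: 64.05
tool_pos: [0.4963, 0.3219, 0.1188]
orientation: [2.938, 1.112, -0.01]
force: [-0.6, -0.3, 0.4]
opening: 0.0448
```

```bash
python3 - <<'E'
from h import *
c=pose(); print(c)
t,s=cover()
c1=maskpts(s,'cover',.034); print(circ(c1[0])); print('tip px',proj(s,c[:3]))
cv2.imwrite('pics/g12.png',cv2.resize(s['pixels'][220:390,200:370],None,fx=3.5,fy=3.5,interpolation=2)[:,:,::-1])
E
```

```text
[ 0.49634769  0.32189923  0.11881698 -0.84723603]
cover [(0.7, [0.4932, 0.3325])]
mask 0.92 538 [0.4915 0.3219]
cover []
mask 0.89 524 [0.4922 0.3339]
(array([0.49317871, 0.33076646]), np.float64(0.03311507503161315))
tip px [276.99127058 312.31439155]
```

View pics/g12.png

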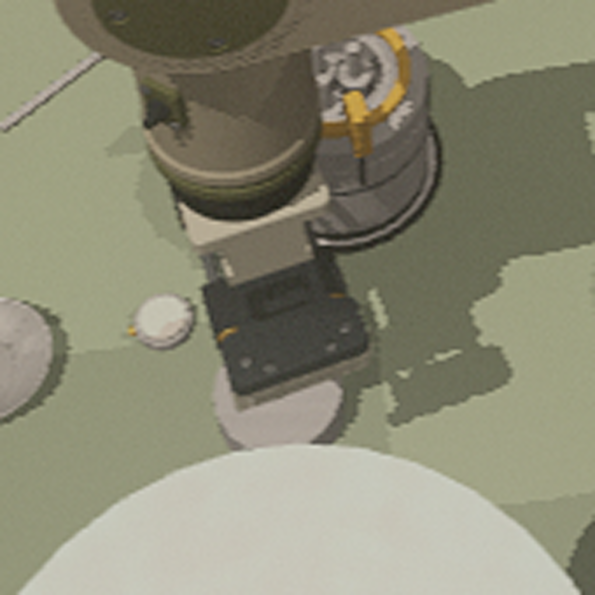

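The gripper hovers over the cover, which shows below it with its left edge at (213,400), right edge at (352,390) and bottom at (278,448). I'll check the cover position against those edges.

```bash
python3 - <<'E'
from h import *
s=shot('side'); f=lambda x,y:(x/3.5+200,y/3.5+220)
from scipy.optimize import least_squares
def ext(C):
    P=np.array([proj(s,[C[0]+.041*np.cos(a),C[1]+.041*np.sin(a),z]) for a in np.linspace(0,6.28,120) for z in(0,.034)])
    return np.r_[P[:,0].min(),P[:,0].max(),P[:,1].max()]
tgt=np.array([f(213,0)[0],f(354,0)[0],f(0,449)[1]])
print(ext((.5005,.320)),tgt, least_squares(lambda C:ext(C)-tgt,(.5,.32),diff_step=1e-3))
E
```

```text
[260.26238283 297.78268989 353.51690789] [260.85714286 301.14285714 348.28571429]      message: `ftol` termination condition is satisfied.
     success: True
      status: 2
         fun: [ 1.551e+00 -1.600e+00  9.971e-02]
           x: [ 5.012e-01  3.079e-01]
        cost: 2.488647320562551
         jac: [[-4.013e+02 -1.991e+02]
               [-3.986e+02 -1.673e+02]
               [-1.552e+02  4.128e+02]]
        grad: [ 8.958e-07  2.384e-06]
  optimality: 2.38406463023194e-06
 active_mask: [ 0.000e+00  0.000e+00]
        nfev: 4
        njev: 4
```

```bash
python3 - <<'E'
from h import *
rows([[.4992,.3197,.037,-.85]])
E
```

```text
[{"offset": [-0.13, 0.02, 8.67], "roll": -0.001}]
```

Emit:
step_arm(deltas=[{"offset":[-0.1,0,2],"roll":0},{"offset":[0,0,2],"roll":0},{"offset":[0,0,2],"roll":0},{"offset":[0,0,1.5],"roll":0},{"offset":[0,0,0],"roll":0},{"offset":[0,0,0],"roll":0}])

```text
t: 65.2
tool_pos: [0.4988, 0.3208, 0.048]
orientation: [-2.94, -1.108, -0.001]
force: [0.1, 0.1, 0.0]
opening: 0.0448
```

Emit:
step_arm(deltas=[{"offset":[0,0,0.5],"roll":0},{"offset":[0,0,0.4],"roll":0},{"offset":[0,0,0],"roll":0}], grip_force=8)

```text
t: 65.58
tool_pos: [0.4982, 0.3204, 0.0382]
orientation: [2.94, 1.108, -0.001]
force: [-0.3, -0.7, 0.3]
opening: 0.0446
```

Emit:
step_arm(deltas=[{"offset":[0,0,0],"roll":0},{"offset":[0,0,0],"roll":0},{"offset":[0,0,0],"roll":0},{"offset":[0,0,0],"roll":0},{"offset":[0,0,0],"roll":0}], fingers=0.5)

```text
t: 66.2
tool_pos: [0.4985, 0.3206, 0.0386]
orientation: [-2.94, -1.108, -0.0]
force: [0.3, 0.6, 0.0]
opening: 0.0157
```

Emit:
step_arm(deltas=[{"offset":[0,0,0],"roll":0},{"offset":[0,0,0],"roll":0},{"offset":[0,0,0],"roll":-0.1745},{"offset":[0,0,0],"roll":-0.1745},{"offset":[0,0,0],"roll":-0.1745},{"offset":[0,0,0],"roll":-0.1745},{"offset":[0,0,0],"roll":-0.1745},{"offset":[0,0,0],"roll":-0.1745},{"offset":[0,0,0],"roll":-0.1745},{"offset":[0,0,0],"roll":-0.1745},{"offset":[0,0,0],"roll":-0.1745},{"offset":[0,0,0],"roll":0}], fingers=4.5)

```text
t: 67.7
tool_pos: [0.4984, 0.3205, 0.0385]
orientation: [-1.297, -2.861, 0.0]
force: [-0.8, 0.5, 0.4]
opening: 0.0451
```

Emit:
step_arm(deltas=[{"offset":[0,0,0],"roll":0},{"offset":[0,0,0],"roll":0},{"offset":[0,0,0],"roll":0},{"offset":[0,0,0],"roll":0},{"offset":[0,0,0],"roll":0}], fingers=0.5)

```text
t: 68.32
tool_pos: [0.4985, 0.3206, 0.0386]
orientation: [1.296, 2.862, 0.0]
force: [1.0, 0.0, -0.1]
opening: 0.0157
```

Emit:
step_arm(deltas=[{"offset":[0,0,0],"roll":0},{"offset":[0,0,-4],"roll":0},{"offset":[0,0,-5],"roll":0},{"offset":[0,0,-5],"roll":0},{"offset":[0,0,-5],"roll":0},{"offset":[0,0,0],"roll":0},{"offset":[0,0,0],"roll":0}], grip_force=20)

```text
t: 69.2
tool_pos: [0.498, 0.3203, 0.2275]
orientation: [-1.296, -2.861, 0.002]
force: [-0.6, -0.4, -1.5]
opening: 0.0153
```

```bash
python3 - <<'E'
from h import *
c=pose(); print(c,robot.read_state()['opening'],robot.read_state()['force'])
g=[.5387,.1345,c[2],c[3]]; L=lin(c,g,7); rows(L)
t,s=cover()
E
```

```text
[0.49804064 0.32026723 0.2275397  0.72045377] 0.015269393370636396 [-0.64996654 -0.39293326 -1.49261792]
[{"offset": [-2.38, -1.31, 0.0], "roll": -0.0}, {"offset": [-2.38, -1.32, 0.0], "roll": -0.0}, {"offset": [-2.37, -1.31, 0.0], "roll": -0.0}, {"offset": [-2.38, -1.32, 0.0], "roll": -0.0}, {"offset": [-2.38, -1.31, 0.0], "roll": -0.0}, {"offset": [-2.38, -1.32, 0.0], "roll": -0.0}, {"offset": [-2.37, -1.31, 0.0], "roll": -0.0}]
cover [(0.82, [0.5211, 0.3933])]
mask 0.94 371 [0.5256 0.3607]
cover [(0.74, [0.558, 0.2359])]
mask 0.72 1286 [0.5605 0.2479]
```

Emit:
step_arm(deltas=[{"offset":[-2.38,-1.31,0],"roll":0},{"offset":[-2.38,-1.32,0],"roll":0},{"offset":[-2.37,-1.31,0],"roll":0},{"offset":[-2.38,-1.32,0],"roll":0},{"offset":[-2.38,-1.31,0],"roll":0},{"offset":[-2.38,-1.32,0],"roll":0},{"offset":[-2.37,-1.31,0],"roll":0},{"offset":[0,0,0],"roll":0},{"offset":[0,0,0],"roll":0},{"offset":[0,0,0],"roll":0}])

```text
t: 70.75
tool_pos: [0.5388, 0.1356, 0.2284]
orientation: [-1.294, -2.862, -0.0]
force: [0.5, -0.3, -1.5]
opening: 0.0155
```

```bash
python3 - <<'E'
from h import *
c=pose(); print(c,robot.read_state()['opening'])
rows([[.5387,.1345,.151,c[3]]])
for n in('top','side'):
    q=shot(n)
    hs=cv2.cvtColor(q['pixels'],cv2.COLOR_RGB2HSV); ys,xs=np.where((hs[...,1]>110)&(hs[...,2]>70)&(hs[...,0]>12)&(hs[...,0]<32))
    P=np.array([atz(q,(x,y),.118)[:2] for x,y in zip(xs,ys) if 225<x<345 and 175<y<300])
    d=np.hypot(*(P-[.5387,.1345]).T); Q=P[(d<.058)&(d>.04)]; print(n,len(Q),circ(Q) if len(Q)>40 else '')
    for k,z in (('cover',c[2]-.0385),('lug',.154)): print(k,[(round(r['score'],2),atz(q,r['xy'],z)[:2].round(4).tolist()) for r in cams.pinpoint(q,k)[:1]])
E
```

```text
[0.53881695 0.1356361  0.22836018 0.72147581] 0.015484486873006758
[{"offset": [-0.08, -0.08, 7.74], "roll": -0.0}]
top 82 (array([0.53956054, 0.13744985]), np.float64(0.052021125961612555))
cover [(0.52, [0.7055, -0.0522])]
lug [(0.78, [0.5927, 0.117])]
side 344 (array([0.53680018, 0.13572475]), np.float64(0.04899778300590651))
cover [(0.95, [0.5472, 0.1389])]
lug [(0.65, [0.5941, 0.1238])]
```

Emit:
step_arm(deltas=[{"offset":[-0.06,-0.05,2],"roll":0},{"offset":[0,0,2],"roll":0},{"offset":[0,0,1.7],"roll":0},{"offset":[0,0,0.8],"roll":0},{"offset":[0,0,0.6],"roll":0},{"offset":[0,0,0.4],"roll":0},{"offset":[0,0,0],"roll":0}])

```text
t: 71.92
tool_pos: [0.5392, 0.134, 0.1537]
orientation: [1.296, 2.862, 0.0]
force: [-0.4, 0.5, -1.2]
opening: 0.0155
```

Emit:
step_arm(deltas=[{"offset":[0,0,0.2],"roll":0},{"offset":[0,0,0.2],"roll":0},{"offset":[0,0,0.1],"roll":0},{"offset":[0,0,0],"roll":0}])

```text
t: 72.42
tool_pos: [0.5391, 0.134, 0.1486]
orientation: [1.296, 2.862, 0.0]
force: [-0.3, -0.1, -1.3]
opening: 0.0154
```

The cover is at seat height inside the collar with no contact force; release it.

Emit:
step_arm(deltas=[{"offset":[0,0,0.05],"roll":0},{"offset":[0,0,0],"roll":0}])

```text
t: 72.68
tool_pos: [0.5392, 0.134, 0.1485]
orientation: [1.296, 2.862, 0.0]
force: [-3.8, -1.3, 4.2]
opening: 0.0155
```

Emit:
step_arm(deltas=[{"offset":[0,0,0],"roll":0},{"offset":[0,0,0],"roll":0},{"offset":[0,0,-2],"roll":0},{"offset":[0,0,-3],"roll":0},{"offset":[0,0,-3],"roll":0},{"offset":[0,0,0],"roll":0},{"offset":[0,0,0],"roll":0},{"offset":[0,0,0],"roll":0}], fingers=3.5)

```text
t: 73.68
tool_pos: [0.5384, 0.1339, 0.2267]
orientation: [-1.295, -2.86, 0.002]
force: [0.3, -0.3, -0.3]
opening: 0.0351
```

```bash
cat >> h.py <<'E'
def wing(C=(.5387,.1345)):
    for n in('top','side'):
        q=shot(n)
        for r in cams.pinpoint(q,'wing')[:1]:
            w=atz(q,r['xy'],.1545)[:2]; d=w-C; print(n,'wing',round(r['score'],2),w.round(4),'r',np.hypot(*d).round(4),'ang',np.arctan2(d[1],d[0]).round(3))
        for k,z in(('cover',.11),('lug',.154)): print(k,[(round(r['score'],2),atz(q,r['xy'],z)[:2].round(4).tolist()) for r in cams.pinpoint(q,k)[:1]])
E
python3 - <<'E'
from h import *
print(pose()); wing(); print(robot.read_state()['q'])
E
```

```text
[0.53839674 0.13387027 0.2267116  0.7204798 ]
top wing 0.63 [0.4991 0.1845] r 0.0638 ang 2.241
cover []
lug [(0.86, [0.5914, 0.1106])]
side wing 0.84 [0.499  0.1832] r 0.0628 ang 2.254
cover [(0.61, [0.5367, 0.1446])]
lug [(0.59, [0.5972, 0.111])]
[ 1.51280172e-01  6.58289936e-03  1.60091806e+00 -7.20685892e-07
  1.53433810e+00 -5.69215796e-01]
```

The cover is released. The wing is at 2.245 rad (collar about 0.03, open), so locked is about 3.41 rad. Moving to grip the wing.

```bash
python3 - <<'E'
from h import *
C=np.array([.5387,.1345]); c=pose(); w=np.r_[C+.062*U(2.245),.2267,.674]
d=w.copy(); d[2]=.126
rows(lin(c,w,3)+lin(w,d,5))
A=np.linspace(2.245,3.407,13)[1:]
rows([np.r_[C+.062*U(a),.126,a-np.pi/2] for a in A],[*(C+.062*U(2.245)),.126,2.245-np.pi/2])
E
```

```text
[{"offset": [2.09, 0.1, 0.04], "roll": 0.015}, {"offset": [2.08, 0.06, 0.04], "roll": 0.016}, {"offset": [2.09, 0.04, 0.04], "roll": 0.015}, {"offset": [0.0, -0.0, 2.01], "roll": 0.0}, {"offset": [0.0, -0.0, 2.01], "roll": 0.0}, {"offset": [0.0, -0.0, 2.02], "roll": 0.0}, {"offset": [0.0, -0.0, 2.01], "roll": 0.0}, {"offset": [0.0, -0.0, 2.02], "roll": 0.0}]
[{"offset": [-0.03, -0.6, 0.0], "roll": -0.097}, {"offset": [-0.03, -0.6, 0.0], "roll": -0.097}, {"offset": [-0.03, -0.6, 0.0], "roll": -0.096}, {"offset": [-0.03, -0.6, 0.0], "roll": -0.097}, {"offset": [-0.03, -0.6, 0.0], "roll": -0.097}, {"offset": [-0.03, -0.6, 0.0], "roll": -0.097}, {"offset": [-0.03, -0.59, 0.0], "roll": -0.097}, {"offset": [-0.02, -0.6, 0.0], "roll": -0.097}, {"offset": [-0.03, -0.6, 0.0], "roll": -0.097}, {"offset": [-0.03, -0.6, 0.0], "roll": -0.096}, {"offset": [-0.03, -0.6, 0.0], "roll": -0.097}, {"offset": [-0.03, -0.6, 0.0], "roll": -0.097}]
```

Emit:
step_arm(deltas=[{"offset":[2.09,0.1,0],"roll":0.015},{"offset":[2.08,0.06,0],"roll":0.016},{"offset":[2.09,0.04,0],"roll":0.015},{"offset":[0,0,0],"roll":0},{"offset":[0,0,2],"roll":0},{"offset":[0,0,2],"roll":0},{"offset":[0,0,2],"roll":0},{"offset":[0,0,2],"roll":0},{"offset":[0,0,2],"roll":0},{"offset":[0,0,0],"roll":0},{"offset":[0,0,0],"roll":0}], fingers=4, grip_force=8)

```text
t: 75.45
tool_pos: [0.5003, 0.183, 0.1283]
orientation: [1.361, 2.831, 0.0]
force: [-0.7, 1.1, 1.4]
opening: 0.04
```

Emit:
step_arm(deltas=[{"offset":[0,0,0],"roll":0},{"offset":[0,0,0],"roll":0},{"offset":[0,0,0],"roll":0},{"offset":[0,0,0],"roll":0},{"offset":[0,0,0],"roll":0}], fingers=0.5)

```text
t: 76.08
tool_pos: [0.4991, 0.1822, 0.1283]
orientation: [-1.361, -2.83, 0.004]
force: [-6.2, -3.7, 7.4]
opening: 0.012
```

```bash
python3 - <<'E'
from h import *
c=pose(); d=c[:2]-[.5387,.1345]; print(c,np.hypot(*d),np.arctan2(d[1],d[0]),c[3]+np.pi/2)
s=shot('side');print([(r['score'],atz(s,r['xy'],.11)) for r in cams.pinpoint(s,'cover')[:1]])
E
```

```text
[0.49905201 0.18219241 0.1283337  0.67446571] 0.06202039399427816 2.2643494708552225 2.245262036951435
[(0.65, array([0.54825534, 0.13843595, 0.11      ]))]
```

Emit:
step_arm(deltas=[{"offset":[-0.03,-0.6,0],"roll":-0.097},{"offset":[-0.03,-0.6,0],"roll":-0.097},{"offset":[-0.03,-0.6,0],"roll":-0.097},{"offset":[-0.03,-0.6,0],"roll":-0.097},{"offset":[-0.03,-0.6,0],"roll":-0.097},{"offset":[-0.03,-0.6,0],"roll":-0.097},{"offset":[-0.03,-0.6,0],"roll":-0.097},{"offset":[-0.03,-0.6,0],"roll":-0.097},{"offset":[-0.03,-0.6,0],"roll":-0.097},{"offset":[-0.03,-0.6,0],"roll":-0.097},{"offset":[-0.03,-0.6,0],"roll":-0.097},{"offset":[-0.03,-0.6,0],"roll":-0.097}])

```text
t: 77.68
tool_pos: [0.4776, 0.118, 0.1283]
orientation: [0.424, -3.11, -0.0]
force: [-8.8, -1.1, 7.6]
opening: 0.0123
```

Emit:
step_arm(deltas=[{"offset":[0,0,0],"roll":0},{"offset":[0,0,0],"roll":0}])

```text
t: 77.92
tool_pos: [0.4779, 0.1173, 0.1282]
orientation: [0.418, -3.111, 0.002]
force: [-8.5, -3.8, 7.6]
opening: 0.0121
```

```bash
python3 - <<'E'
from h import *
c=pose(); d=c[:2]-[.5387,.1345]; print(c,np.hypot(*d),np.arctan2(d[1],d[0])%6.283,c[3]+np.pi/2,robot.read_state()['opening'])
wing()
E
```

```text
[0.47787838 0.11734686 0.12824993 1.83822108] 0.06319414210010693 3.4162917106179487 3.409017411269279 0.012148244746122189
cover []
lug [(0.72, [0.5986, 0.1122])]
cover [(0.87, [0.5437, 0.1386])]
lug [(0.88, [0.5983, 0.1053])]
```

Emit:
step_arm(deltas=[{"offset":[0,0,0],"roll":0},{"offset":[0,0,0],"roll":0},{"offset":[0,0,0],"roll":0},{"offset":[0,0,-2],"roll":0},{"offset":[0,0,-3],"roll":0},{"offset":[0,0,-4],"roll":0},{"offset":[2,-4,0],"roll":0},{"offset":[2,-4,0],"roll":0},{"offset":[2,-4,0],"roll":0},{"offset":[2,-4,0],"roll":0},{"offset":[0,0,0],"roll":0},{"offset":[0,0,0],"roll":0}], fingers=4)

```text
t: 79.82
tool_pos: [0.4444, -0.057, 0.2181]
orientation: [-0.418, 3.113, 0.001]
force: [0.1, 0.9, -0.0]
opening: 0.0398
```

```bash
python3 - <<'E'
from h import *
print(pose(),robot.read_state()['force']); wing()
for n in('top','side'):
    q=shot(n)
    hs=cv2.cvtColor(q['pixels'],cv2.COLOR_RGB2HSV); ys,xs=np.where((hs[...,1]>110)&(hs[...,2]>70)&(hs[...,0]>12)&(hs[...,0]<32))
    P=np.array([atz(q,(x,y),.118)[:2] for x,y in zip(xs,ys) if 225<x<345 and 175<y<300])
    d=np.hypot(*(P-[.5387,.1345]).T); Q=P[(d<.058)&(d>.04)]; print(n,len(Q),circ(Q))
    r=maskpts(q,'cover',.144); print(None if r is None else (r[1],circ(r[0])))
    im=q['pixels'][170:260,215:315] if n=='top' else q['pixels'][205:305,245:355]
    im=cv2.resize(im,(400,360 if n=='top' else 364),interpolation=2); im=im[:360]
    A=im if n=='top' else np.hstack([A,im])
cv2.imwrite('pics/end.png',A[:,:,::-1])
E
```

```text
[ 0.44441144 -0.05704542  0.21808091  1.83766661] [ 0.11148235  0.92648389 -0.03509838]
top wing 0.62 [0.4831 0.1191] r 0.0577 ang -2.872
cover [(0.74, [0.5346, 0.1355])]
lug [(0.86, [0.5949, 0.1125])]
side wing 0.72 [0.4822 0.125 ] r 0.0573 ang -2.976
cover [(0.78, [0.543, 0.1425])]
lug [(0.67, [0.6019, 0.109])]
top 298 (array([0.53967821, 0.13470379]), np.float64(0.04955469129798507))
(0.49, (array([0.71408192, 0.08678523]), np.float64(0.006819155542127761)))
side 320 (array([0.53648679, 0.13475916]), np.float64(0.050009857911393465))
(0.69, (array([0.5321745 , 0.14483955]), np.float64(0.0464032342017127)))
```

View pics/end.png

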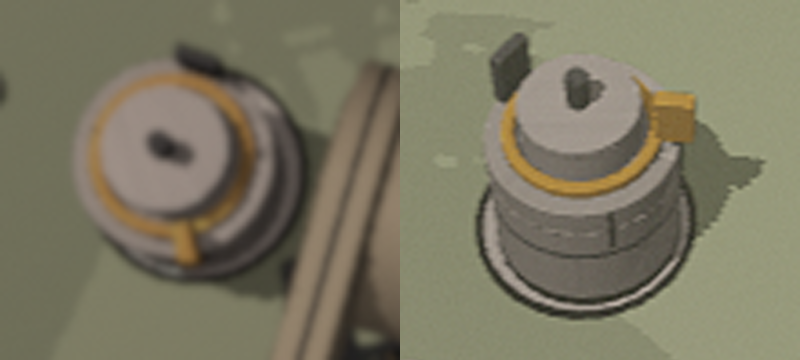

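The last picture shows the drum on the pad with its ring visible all round, the cover flat inside the brass collar, and the wing turned. Read against the lug, the collar is at 1.24 (top view) and 1.15 (side view). Handing in.

```bash
python3 -c "
from plant import robot
print(robot.close_job())"
```

```text
the job is handed in; nothing more can be done
None
```

The job is handed in; every step was carried out and the last checks looked right, but I was given no verdict.

**Walking:** I took the drum to the pad by its lug, leaning it left, right, left, right and right again, by about 0.16–0.18 rad each time. I ended with a small left tilt and drag to centre it. By my model it stayed under the height limits.

**Baskets, cover and collar:** All three baskets were seen in the well. The cover went on and was let go with the collar still open. I then turned the collar to the locked mark and let go.

**Last checks:**
- **Drum position:** its axis is at about (0.538, 0.135) and the pad centre at about (0.542, 0.132). That is an offset of 4–6 mm, and the two cameras differ by 2–3 mm.
- **Cover:** it lies flat inside the collar in the final picture. The camera estimates of its centre scatter by several mm, but it went down to seat height without touching the collar.
- **Collar:** the top view gives 1.24 rad, the side view 1.15, and the grip position about 1.22. All are within the allowed 1.08–1.32.
- **Force:** under 1 N with the arm clear of everything.

**What went wrong on the way:**
- My first attempt, pushing sideways with the lug at the rear, slid and yawed the drum about 25 mm instead of rocking it. I regripped and brought the lug round to the side.
- The lug slipped out of the fingers once during the second right swing. The drum settled flat about 4 cm short of the pad, and I regripped and carried on.

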